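# Charge a mill jar with grinding balls using a scoop

## Task

Take the orange-handled scoop from its black mat, scoop the white grinding balls out of the green trough and tip them from just above the mouth into the terracotta jar, until at least four of the five are in it; any ball left over stays in the trough. Move the balls only with the scoop, never with the gripper, then put the empty scoop back on its mat, standing on its bottom, and let go. Leave the jar upright where it is and do not disturb the things standing around.

Things in the scene. Friction and masses are not known exactly. Their poses are not given: they have to be found in the camera images.
- scoop: Open-fronted aluminium scoop, orange bar handle, 187 mm long, 220 g. Origin: centre of the bowl's underside; x points forward out of the open front, z up. Bowl floor flat, 94 mm long (x), 100 mm wide (y), 2.5 mm thick; back wall 48 mm high; side walls 3 mm thick, 44 mm high from the back to x = +15 mm, 23 mm high to x = +33 mm, none further on. It stands flat on its bowl.
- scoop_lip (a point): Middle of the scoop's front lip at its underside, 47 mm ahead of the scoop's origin; axes as the scoop's.
- scoop_grip (a point): Middle of the scoop's level orange handle, 92 mm behind and 74 mm above the scoop's origin; axes as the scoop's. The handle is 96 mm long (x), 24 mm wide (y, gripped across this), 20 mm high; free space under it except a neck 40 mm ahead of this point.
- trough: Green trough fixed to the table, 246 mm long (x), 132 mm wide (y), 120 mm inside; side and far walls 88 mm high, near wall 66 mm. Origin: centre of its underside; x points away from the robot, z up. Its dark steel inside is a V: the floor falls at 20 degrees from the near end (66 mm high) along +x to the valley, then a ramp climbs at 40 degrees to the far end. The balls lie in the valley.
- trough_valley (a point): Middle of the valley line of the trough (where floor and ramp meet; it runs along y): 33 mm in x and 16 mm in z from the trough's origin, on the surface; axes as the trough's.
- jar: Loose terracotta-coloured mill jar, round, open on top, 112 mm high, 152 mm outer diameter, wall 7 mm, inner floor 8 mm up, 1.8 kg. Origin: centre of its underside; z up.
- jar_rim (a point): Centre of the jar's mouth, at rim height, 112 mm above its origin.
- mat: Black rubber mat fixed to the table, 260 mm (x) by 160 mm (y), 6 mm thick. Origin: centre of its underside. The scoop stands on it at the start.
- ball1: White ceramic grinding ball, 28 mm diameter, 40 g. Origin: its centre.
- ball2: White ceramic grinding ball, 28 mm diameter, 40 g. Origin: its centre.
- ball3: White ceramic grinding ball, 28 mm diameter, 40 g. Origin: its centre.
- ball4: White ceramic grinding ball, 28 mm diameter, 40 g. Origin: its centre.
- ball5: White ceramic grinding ball, 28 mm diameter, 40 g. Origin: its centre.
- insulator1: Bystander: cream ribbed insulator, 170 mm tall, 72 mm diameter. Origin: centre of its underside.
- insulator2: Bystander: cream ribbed insulator, 170 mm tall, 72 mm diameter. Origin: centre of its underside.
- brush: Bystander: flat brush lying on the table, 170 mm long along its x. Origin: its underside.
- bushing: Bystander: small cream ceramic bushing, 48 mm diameter, 45 mm tall. Origin: centre of its underside.
- dish: Bystander: blue dish, 100 mm diameter, 30 mm tall. Origin: centre of its underside.
Not all that is in view belongs to the job. What is shaped like the scoop but blue or turquoise is not meant.

How it is judged:
By the outcome, as a careful person would: the job done as asked, in the order asked, and still so for the second after the job is handed in, with the robot touching nothing.
It also fails if it takes over 72 s, if anything falls off the work surface, if the arm or the gripper's body presses on something with over 40 N, if the wrist force passes 120 N, or if a joint passes its speed limit or range.

## Robot

A 6-joint arm with a two-finger parallel gripper is mounted at the origin on the work surface. World frame = base frame: x ahead of the robot, y to its left, z up, the work surface at z = 0. Lengths are in m, angles in rad, forces in N, time in s.
With the tool pointing down it reaches from about 0.25 to 0.8 m from the base axis. Payload 8.5 kg.
Tool frame: the origin (TCP) lies between the finger pads; the fingertips stand 22 mm ahead of it and the grasp point (between the pads) lies 3 mm ahead of it (manip.tips_ahead is the distance from the TCP to the fingertips, in m); z points along the fingers, y is the line along which they close (so a half turn about z gives the same grasp; the last joint's range is limited). The gripper opens to 85 mm and grips with 20 to 120 N. Pads are 22 mm wide; open, the fingers measure 114 mm over their backs; the gripper's body (76 mm by 85 mm) begins 54 mm behind the grasp point. The pads swing forward as they close: fully open they stand 13 mm farther back than shut.
Start: joints at [1.182, 0.238, -0.013, 1.319, 0, 1.571], TCP at [0.199, 0.486, 0.253] pointing down, gripper open.
Joint ranges: [-2.66, 2.66], [-1.03, 1.9], [-1.14, 1.46], [-1.82, 2.27], [-1.45, 1.34], [-3.14, 3.14]. Speed limits (rad/s): [2.22, 2.22, 2.79, 3.14, 3.14, 3.14].

## Interface

Orientations are given as [roll, pitch, yaw] about the fixed x, y, z axes, in that order (R = Rz(yaw) Ry(pitch) Rx(roll)).
In Python, from station import manip, viewer, workorder gives the robot as it stands.
- The arm moves only by the tool apply_moves, never from a script. Its argument "steps" is a list that holds one entry, the list of rows, each a list of 4 numbers: the shift along the tool's x, y, z in m, then the turn about the tool's z in degrees. In form: [[[tx, ty, tz, roll], ...]]. A call has 1 to 5 rows; each row shifts and turns the commanded pose from where the row before left it, along the tool's axes as they then stand; what a row does not reach is not made up. A row lasts 1/8 s, in which the tool goes at most 62.5 mm and 10.7 degrees, less where a joint would pass 70% of its speed; a pose out of reach is approached as far as the arm can. A call is refused whole if a number of a shift passes 0.0625 or a number of a turn 10.7, either way. A call with a gripper value outside its range is refused whole. "fingers" is the opening, from 0 (shut) to 1 (fully open), set as the call begins (left out, the last holds). The fingers move at their own pace and stop on an object; "squeeze" is the grip in N (left out, the last holds). Time passes only in rows, so rows that do not move let the fingers close. It gives the time, the measured TCP pose, the force, the opening and the grip force at its end, in the units of the state.
- manip.get_state(): the state, without advancing time (a new reading comes with each control period).
- viewer.grab_frame(name): name is "scene" or "top" or "wrist"; returns a dict with "frame" (420x560x3 uint8, blue, green, red), "z_map" (420x560 float32, m along the optical axis (not along the pixel's ray), 0 where there is no reading), "fov_y" (degrees; the focal length in pixels is half the picture's height over the tangent of half this angle, whatever the lens; pixels are square), "cx", "cy" (the principal point, pixels), "k1" (the pictures are not rectified: a ray, as slopes to the right and down, at radius r is drawn at 1 + k1 r^2 times it, then the intrinsics apply), "origin" and "rotation" of the camera in the world. Camera axes: x right, y down, z forward; pixel columns grow to the right and rows downward; lengths in m; the calibration is good to about 2 mm. A picture is of the moment at which its call begins.
- workorder.close_job(): hands the job in; it is judged then, once.
The state is a dict: "time_s": time; "joint_positions": joint angles; "joint_vel": joint speeds; "joint_torque": joint torques, N m; "eef_pos": TCP position; "tool_rot": TCP orientation; "force": force on the tool from outside, world axes, zero at the start; "wrist_torque": the same for the moment, N m; "width": finger opening in m; "grasp_force": force on a finger pad.
Only numpy, scipy, OpenCV 4.12 (cv2) and the standard library are available. Lean on these libraries where they do the work, as an engineer would, in place of code of your own. Each camera call takes 0.05 s, during which the arm holds its last target. There are 200 camera calls.

## Working session

There is one attempt and no reset: what is moved stays moved. The work goes in short steps, Python scripts to look and compute and a tool call to move; the robot and the scene stay as the last step left them, time stands still between calls to the robot, and variables do not carry over. Pictures are saved under pics/ and viewed, at most 10 in all, crops included, and the job is handed in when it is done.

Besides the shell and the picture viewer there is one more tool, called after "Call:" as name([rows], argument=value, ...), one row to a line, values as JSON. apply_moves: Moves the arm, as the interface text tells. Its arguments: {"type":"object","properties":{"steps":{"type":"array"},"fingers":{"type":"number"},"squeeze":{"type":"number"}},"required":["steps"]}

```bash
ls; mkdir -p pics
cat > h.py <<'E'
import numpy as np, cv2
from station import manip, viewer, workorder
def grab(n,save=None):
    d=viewer.grab_frame(n)
    np.savez('%s.npz'%(save or n),**d)
    if save: cv2.imwrite('pics/%s.png'%save,d['frame'])
    return d
def cloud(d):
    """world xyz for each pixel"""
    H,W=d['z_map'].shape; f=H/2/np.tan(np.radians(float(d['fov_y']))/2)
    v,u=np.mgrid[:H,:W].astype(float)
    K=np.array([[f,0,float(d['cx'])],[0,f,float(d['cy'])],[0,0,1]])
    p=cv2.undistortPointsIter(np.stack([u.ravel(),v.ravel()],1)[:,None],K,np.array([float(d['k1']),0,0,0]),None,None,(3,50,1e-9))[:,0]
    z=d['z_map'].ravel()
    c=np.c_[p*z[:,None],z]
    P=c@np.array(d['rotation']).T+np.array(d['origin'])
    P[z==0]=np.nan
    return P.reshape(H,W,3)
E
python3 - <<'E'
from h import *
for n in ['scene','top']:
    d=grab(n,n+'0'); print(n,d['origin'],d['fov_y'],d['k1'])
a=[cv2.imread(f'pics/{n}0.png') for n in('scene','top')]
s=manip.get_state(); print(s)
E
```

```text
pics
scene [ 0.99082855 -0.57518196  0.76559824] 54.060459609098466 -0.12154449341071505
top [0.30012151 0.01526391 1.34281057] 45.296636636301834 0.03742498879510268
{'time_s': 0.1, 'joint_positions': array([ 1.18202273e+00,  2.38742987e-01, -1.41542173e-02,  1.31913283e+00,
       -8.96090540e-06,  1.57079750e+00]), 'joint_vel': array([-0.00057569, -0.00101349,  0.00236372,  0.00219851,  0.0004447 ,
       -0.00056525]), 'joint_torque': array([ 1.79611536e-03, -5.39719963e+01,  3.46998239e+01,  1.34461941e-02,
        1.19188999e-04, -1.72508783e-05]), 'eef_pos': array([0.19888883, 0.4855356 , 0.25273634]), 'tool_rot': array([-3.14035895e+00,  8.96235214e-06,  2.75281789e+00]), 'force': array([-0.24846921,  0.66189008, -0.78041924]), 'wrist_torque': array([-0.03590972,  0.06246353, -0.00624512]), 'grasp_force': 0.0, 'width': 0.08510435965509872}
```

View pics/scene0.png

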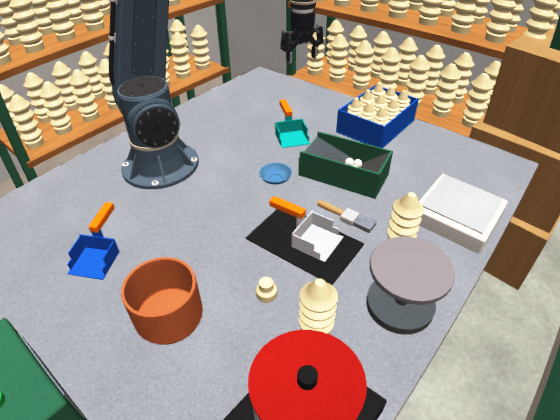

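View pics/top0.png

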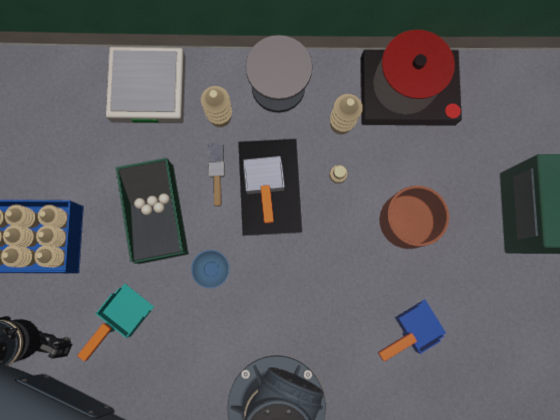

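The wanted scoop is the aluminium one on the black mat: scene (315,235), top (265,180). Lookalikes are the turquoise one at top (120,315) and the blue one at top (415,330). The trough with its balls is at top (152,205), the jar at (413,217).

Run:
```python
from h import *
T=dict(np.load('top0.npz')); P=cloud(T); img=T['frame']; hsv=cv2.cvtColor(img,cv2.COLOR_BGR2HSV)
S=dict(np.load('scene0.npz')); Q=cloud(S); hs=cv2.cvtColor(S['frame'],cv2.COLOR_BGR2HSV)
def roi(P,u0,u1,v0,v1,m): 
    mm=np.zeros(m.shape,bool); mm[v0:v1,u0:u1]=m[v0:v1,u0:u1]; p=P[mm]; return p[~np.isnan(p[:,0])]
def desc(n,p): print(n,len(p),'mean',p.mean(0).round(4),'lo',np.percentile(p,2,0).round(4),'hi',np.percentile(p,98,0).round(4))
def rect(n,p):
    r=cv2.minAreaRect((p[:,:2]*1000).astype(np.float32)); print('  rect',n,np.round(r[0],1),np.round(r[1],1),round(r[2],2))
org=(hsv[...,0]<20)&(hsv[...,1]>150)&(hsv[...,2]>90); orgs=(hs[...,0]<20)&(hs[...,1]>150)&(hs[...,2]>90)
p=roi(P,255,280,175,230,org); desc('handle top',p); rect('h',p)
p=roi(Q,265,310,190,220,orgs); desc('handle scene',p); p=p[p[:,2]>np.percentile(p[:,2],90)-.006]; rect('h',p); desc('hs top',p)
p=roi(P,240,288,150,195,(P[...,2]<.016)&(hsv[...,1]<60)&(hsv[...,2]>120)); desc('bowl floor',p); rect('bowl',p)
p=roi(P,240,290,150,198,(P[...,2]>.03)&(hsv[...,1]<60)); desc('bowl walls',p); rect('walls',p)
p=roi(P,232,305,135,240,(hsv[...,2]<45)&(P[...,2]<.02)); desc('mat',p); rect('mat',p)
# trough
m=(P[...,2]>.05)&(P[...,2]<.1)
p=roi(P,110,192,150,270,m); desc('trough>50',p); rect('t',p)
p=roi(P,110,192,150,270,(P[...,2]>.08)&(P[...,2]<.1)); desc('trough>80',p); rect('t80',p)
p=roi(Q,295,395,130,195,(Q[...,2]>.05)&(Q[...,2]<.1)&(hs[...,0]>40)); desc('trough scene',p); rect('t',p)
b=roi(P,125,180,185,220,(hsv[...,1]<60)&(hsv[...,2]>150)); desc('balls',b)
# jar
p=roi(P,375,455,180,255,(P[...,2]>.1)&(P[...,2]<.125)); desc('jar rim',p); print(cv2.minEnclosingCircle((p[:,:2]*1000).astype(np.float32)))
p=roi(Q,115,210,255,345,(Q[...,2]>.105)&(Q[...,2]<.125)); desc('jar rim s',p); print(cv2.minEnclosingCircle((p[:,:2]*1000).astype(np.float32)))
for n,(u,v) in dict(ins1=(215,97),ins2=(347,102),bush=(339,174),dish=(210,268),brush=(217,180)).items():
    desc(n,P[v-4:v+5,u-4:u+5].reshape(-1,3))
big=cv2.resize(img[140:245,100:310],None,fx=3.8,fy=3.8,interpolation=cv2.INTER_CUBIC); cv2.imwrite('pics/crop1.png',big)
```

```text
Traceback (most recent call last):
  File "h.py", line 16, in cloud
    P=c@np.array(d['rotation']).T+np.array(d['origin'])
      ~~~~~~~~~~~~~~~~~~~~~~~~~~~^~~~~~~~~~~~~~~~~~~~~~
ValueError: operands could not be broadcast together with shapes (235200,) (3,)
```

```bash
sed -i "s/np.array(d\['rotation'\]).T/Rot.from_euler('xyz',d['rotation']).as_matrix().T/; 1a from scipy.spatial.transform import Rotation as Rot" h.py
cat > meas.py <<'E'
from h import *
T=dict(np.load('top0.npz')); P=cloud(T); img=T['frame']; hsv=cv2.cvtColor(img,cv2.COLOR_BGR2HSV)
S=dict(np.load('scene0.npz')); Q=cloud(S); hs=cv2.cvtColor(S['frame'],cv2.COLOR_BGR2HSV)
def roi(P,u0,u1,v0,v1,m): 
    mm=np.zeros(m.shape,bool); mm[v0:v1,u0:u1]=m[v0:v1,u0:u1]; p=P[mm]; return p[~np.isnan(p[:,0])]
def desc(n,p): 
    if len(p): print(n,len(p),'mean',p.mean(0).round(4),'lo',np.percentile(p,2,0).round(4),'hi',np.percentile(p,98,0).round(4))
def rect(n,p):
    if len(p): r=cv2.minAreaRect((p[:,:2]*1000).astype(np.float32)); print('  rect',n,np.round(r[0],1),np.round(r[1],1),round(r[2],2))
print('rot',T['rotation'],S['rotation'])
desc('table',P[100:110,180:190].reshape(-1,3)); desc('table s',Q[220:230,150:160].reshape(-1,3))
org=(hsv[...,0]<20)&(hsv[...,1]>150)&(hsv[...,2]>90); orgs=(hs[...,0]<20)&(hs[...,1]>150)&(hs[...,2]>90)
p=roi(P,255,280,175,230,org); desc('handle top',p); rect('h',p)
p=roi(Q,265,310,190,220,orgs); desc('handle scene',p); p=p[p[:,2]>np.percentile(p[:,2],90)-.006]; rect('h',p); desc('hs top',p)
p=roi(P,240,288,150,195,(P[...,2]<.016)&(hsv[...,1]<60)&(hsv[...,2]>120)); desc('bowl floor',p); rect('bowl',p)
p=roi(P,240,290,150,198,(P[...,2]>.03)&(hsv[...,1]<60)); desc('bowl walls',p); rect('walls',p)
p=roi(P,232,305,135,240,(hsv[...,2]<45)&(P[...,2]<.02)); desc('mat',p); rect('mat',p)
m=(P[...,2]>.05)&(P[...,2]<.1)
p=roi(P,110,192,150,270,m); desc('trough>50',p); rect('t',p)
p=roi(P,110,192,150,270,(P[...,2]>.08)&(P[...,2]<.1)); desc('trough>80',p); rect('t80',p)
p=roi(Q,295,395,130,195,(Q[...,2]>.05)&(Q[...,2]<.1)&(hs[...,0]>40)); desc('trough scene',p); rect('t',p)
b=roi(P,125,180,185,220,(hsv[...,1]<60)&(hsv[...,2]>150)); desc('balls',b)
p=roi(P,375,455,180,255,(P[...,2]>.1)&(P[...,2]<.125)); desc('jar rim',p); print(cv2.minEnclosingCircle((p[:,:2]*1000).astype(np.float32)))
p=roi(Q,115,210,255,345,(Q[...,2]>.105)&(Q[...,2]<.125)); desc('jar rim s',p); print(cv2.minEnclosingCircle((p[:,:2]*1000).astype(np.float32)))
for n,(u,v) in dict(ins1=(215,97),ins2=(347,102),bush=(339,174),dish=(210,268),brush=(217,180)).items():
    desc(n,P[v-4:v+5,u-4:u+5].reshape(-1,3))
big=cv2.resize(img[140:245,100:310],None,fx=3.8,fy=3.8,interpolation=cv2.INTER_CUBIC); cv2.imwrite('pics/crop1.png',big)
E
python3 meas.py
```

```text
rot [-2.99043318 -0.00715377 -1.56585368] [-2.28758104  0.02078119  0.70355566]
table 100 mean [nan nan nan] lo [nan nan nan] hi [nan nan nan]
table s 100 mean [nan nan nan] lo [nan nan nan] hi [nan nan nan]
handle top 355 mean [0.504  0.0271 0.0871] lo [0.4595 0.0132 0.0056] hi [0.5486 0.0414 0.0953]
  rect h [504.6  27.4] [93.5 25. ] 6.46
handle scene 400 mean [0.5073 0.0264 0.0854] lo [0.4605 0.0137 0.0084] hi [0.5536 0.0741 0.0942]
  rect h [507.3  28. ] [93.8 25.4] 4.16
hs top 262 mean [0.5087 0.0271 0.0912] lo [0.4623 0.0141 0.0873] hi [0.5531 0.0412 0.0944]
bowl floor 1030 mean [0.6046 0.0378 0.0081] lo [ 0.5631 -0.008   0.002 ] hi [0.6448 0.0842 0.0137]
  rect bowl [604.4  37.6] [85.4 98.7] 6.26
bowl walls 142 mean [0.5654 0.0348 0.0471] lo [ 0.545  -0.0153  0.0308] hi [0.6102 0.0873 0.0576]
  rect walls [584.9  35.6] [ 72.4 100.1] 6.36
mat 3489 mean [0.5584 0.0144 0.0056] lo [ 0.4435 -0.0565 -0.    ] hi [0.6908 0.0982 0.0112]
  rect mat [567.6  21.2] [256.  155.9] 3.32
trough>50 3195 mean [0.4896 0.3261 0.0694] lo [0.3657 0.2421 0.0507] hi [0.6129 0.4021 0.0908]
  rect t [49
[... 460 characters left out ...]
199  0.1011] hi [ 0.5462 -0.2725  0.1162]
((474.7626037597656, -347.3387756347656), 76.9968032836914)
jar rim s 930 mean [ 0.4802 -0.3507  0.1114] lo [ 0.4024 -0.4195  0.1056] hi [ 0.5497 -0.2748  0.1155]
((473.6684875488281, -345.3655700683594), 77.99420928955078)
ins1 81 mean [0.7559 0.1542 0.1644] lo [0.7475 0.1448 0.1532] hi [0.765  0.1643 0.1749]
ins2 81 mean [ 0.745  -0.1682  0.1659] lo [ 0.7347 -0.1778  0.1523] hi [ 0.7591 -0.1592  0.1749]
bush 81 mean [ 0.5931 -0.1633  0.0424] lo [ 0.584  -0.1746  0.0266] hi [ 0.6036 -0.1525  0.0491]
dish 81 mean [nan nan nan] lo [nan nan nan] hi [nan nan nan]
brush 81 mean [0.581  0.1617 0.0132] lo [ 0.5691  0.1518 -0.0019] hi [0.5915 0.1742 0.0218]
```

View pics/crop1.png

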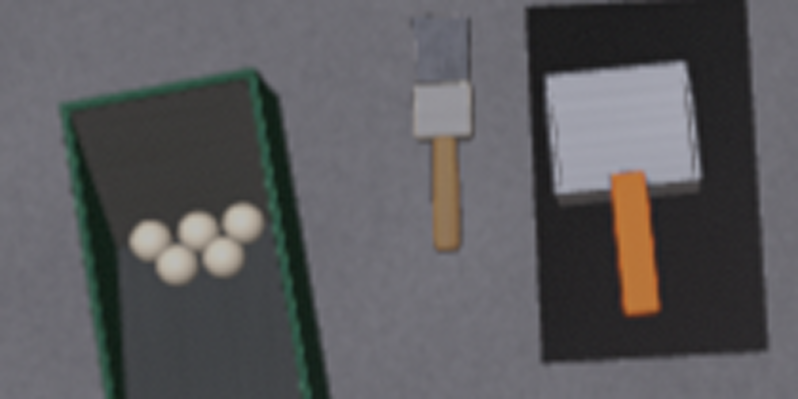

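```bash
cat > plan.py <<'E'
from h import *
def pose():
    s=manip.get_state(); R=Rot.from_euler('xyz',s['tool_rot']).as_matrix(); return np.array(s['eef_pos']),R,s
def rows(p,R,tgt,yaw,n):
    """n rows from pose (p,R) to tgt (world m), tool yaw (deg); rounded; returns rows and final pose"""
    out=[]; R=R.copy(); p=p.copy()
    y0=np.degrees(np.arctan2(R[1,0],R[0,0])); tot=-((yaw-y0)) if abs(yaw-y0)<=180 else -((yaw-y0+180)%360-180)
    p0=p.copy(); done=0
    for i in range(1,n+1):
        w=p0+(np.array(tgt)-p0)*i/n
        t=np.round(R.T@(w-p),3); r=round(tot*i/n-done,1); done+=r
        p=p+R@t; R=R@Rot.from_euler('z',r,degrees=True).as_matrix()
        out.append([*map(float,t),float(r)])
    return out,p,R
E
python3 - <<'E'
from plan import *
p,R,s=pose(); r,p,R=rows(p,R,[.506,.027,.20],6.2,15)
for i in range(0,15,5): print([r[i:i+5]])
print(p)
E
```

```text
[[[-0.031, -0.021, 0.004, 10.1], [-0.033, -0.014, 0.003, 10.1], [-0.036, -0.009, 0.004, 10.1], [-0.037, -0.002, 0.003, 10.1], [-0.036, 0.004, 0.004, 10.1]]]
[[[-0.036, 0.01, 0.003, 10.1], [-0.032, 0.017, 0.004, 10.1], [-0.03, 0.022, 0.003, 10.1], [-0.025, 0.027, 0.004, 10.1], [-0.02, 0.031, 0.003, 10.1]]]
[[[-0.015, 0.033, 0.004, 10.1], [-0.008, 0.036, 0.003, 10.1], [-0.001, 0.037, 0.004, 10.1], [0.004, 0.037, 0.004, 10.1], [0.011, 0.035, 0.003, 10.1]]]
[0.50584417 0.02652305 0.20012088]
```

Call:
apply_moves([
  [[-0.031, -0.021, 0.004, 10.1], [-0.033, -0.014, 0.003, 10.1], [-0.036, -0.009, 0.004, 10.1], [-0.037, -0.002, 0.003, 10.1], [-0.036, 0.004, 0.004, 10.1]],
], fingers=1)

```text
time_s: 0.72
eef_pos: [0.302, 0.3323, 0.235]
tool_rot: [-3.141, 0.0, 1.866]
force: [0.4, -0.9, 0.5]
width: 0.0854
grasp_force: 0.0
```

Call:
apply_moves([
  [[-0.036, 0.01, 0.003, 10.1], [-0.032, 0.017, 0.004, 10.1], [-0.03, 0.022, 0.003, 10.1], [-0.025, 0.027, 0.004, 10.1], [-0.02, 0.031, 0.003, 10.1]],
])

```text
time_s: 1.35
eef_pos: [0.4047, 0.1791, 0.218]
tool_rot: [-3.141, 0.0, 0.984]
force: [0.9, 0.0, -0.7]
width: 0.0851
grasp_force: 0.0
```

Call:
apply_moves([
  [[-0.015, 0.033, 0.004, 10.1], [-0.008, 0.036, 0.003, 10.1], [-0.001, 0.037, 0.004, 10.1], [0.004, 0.037, 0.004, 10.1], [0.011, 0.035, 0.003, 10.1]],
])

```text
time_s: 1.98
eef_pos: [0.5063, 0.0256, 0.1999]
tool_rot: [-3.142, 0.001, 0.103]
force: [0.1, 0.9, -0.5]
width: 0.0854
grasp_force: 0.0
```

Run:
```python
from plan import *
d=grab('wrist','wrist1'); P=cloud(d); hsv=cv2.cvtColor(d['frame'],cv2.COLOR_BGR2HSV)
print(d['origin'],d['fov_y'])
m=(hsv[...,0]<20)&(hsv[...,1]>150)&(hsv[...,2]>90)&(P[...,2]>.085)&(P[...,2]<.1)
p=P[m]; print(len(p),p.mean(0),p.min(0),p.max(0)); print(cv2.minAreaRect((p[:,:2]*1000).astype(np.float32)))
v,u=np.where(m); print('px',u.min(),u.max(),v.min(),v.max())
```

```text
[0.57226966 0.0333906  0.32049716] 67.44352079426454
2684 [0.49645365 0.02745879 0.08985828] [0.45650557 0.01212493 0.08618479] [0.55205816 0.04432887 0.09221611]
((504.5916442871094, 28.27133560180664), (94.9310531616211, 23.720117568969727), 6.293160915374756)
px 265 296 147 266
```

View pics/wrist1.png

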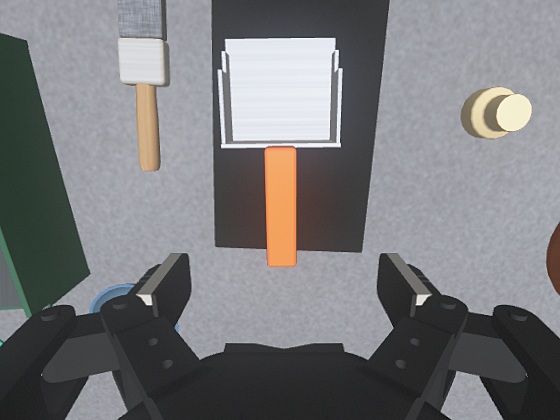

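Call:
apply_moves([
  [[-0.001, -0.003, 0.03, -0.4], [0, 0, 0.04, 0], [0, 0, 0.03, 0], [0, 0, 0.017, 0], [0, 0, 0, 0]],
])

```text
time_s: 2.65
eef_pos: [0.5034, 0.0297, 0.0821]
tool_rot: [-3.142, 0.003, 0.116]
force: [0.5, 0.7, 0.4]
width: 0.0855
grasp_force: 0.0
```

Call:
apply_moves([
  [[0, 0, 0, 0], [0, 0, 0, 0], [0, 0, 0, 0], [0, 0, 0, 0], [0, 0, 0, 0]],
], fingers=0, squeeze=60)

```text
time_s: 3.28
eef_pos: [0.5049, 0.0296, 0.0839]
tool_rot: [3.141, -0.001, 0.116]
force: [-1.4, -0.5, 6.9]
width: 0.023
grasp_force: 60.7
```

Call:
apply_moves([
  [[0, 0, -0.03, 0], [0, 0, -0.03, 0], [0, 0, 0, 0]],
])

```text
time_s: 3.65
eef_pos: [0.5057, 0.0298, 0.1448]
tool_rot: [3.141, -0.003, 0.116]
force: [0.2, 0.8, -3.3]
width: 0.0232
grasp_force: 59.7
```

Call:
apply_moves([
  [[0, 0, 0, 0], [0, 0, 0, 0]],
], squeeze=20)

```text
time_s: 3.9
eef_pos: [0.5038, 0.0296, 0.142]
tool_rot: [-3.142, 0.002, 0.116]
force: [-0.1, 0.3, -2.1]
width: 0.0228
grasp_force: 59.7
```

```bash
cat > pitch.py <<'E'
from plan import *
def bowl(save=None,vis=False):
    """pitch (deg, + = lip up) and points of the bowl floor in tool frame (x fwd, y right, z down)"""
    d=grab('wrist',save); p,R,s=pose(); P=(cloud(d)-p)@R; hsv=cv2.cvtColor(d['frame'],cv2.COLOR_BGR2HSV)
    m=(hsv[...,1]<60)&(hsv[...,2]>120)&(abs(P[...,1])<.040)&(P[...,0]>.055)&(P[...,0]<.16)&(P[...,2]>-.06)&(P[...,2]<.16)
    q=P[m]; a=np.polyfit(q[:,0],q[:,2],1)
    for _ in range(6):
        e=q[:,2]-np.polyval(a,q[:,0]); k=abs(e-np.median(e))<max(.003,1.2*np.median(abs(e))); a=np.polyfit(q[k,0],q[k,2],1)
    k=abs(q[:,2]-np.polyval(a,q[:,0]))<.003
    y=s
    print('t %.2f eef %s n %d/%d floor pitch %.1f deg; x %.3f..%.3f z at ends %.3f %.3f ; y %.3f'%(s['time_s'],p.round(4),k.sum(),len(q),-np.degrees(np.arctan(a[0])),*np.percentile(q[k,0],[1,99]),*np.polyval(a,np.percentile(q[k,0],[1,99])),q[k,1].mean()))
    return P,d,m
E
python3 -c "
from pitch import *
bowl()"
```

```text
t 3.95 eef [0.5039 0.0296 0.1421] n 18826/18826 floor pitch -0.3 deg; x 0.056..0.130 z at ends 0.076 0.076 ; y 0.000
```

Call:
apply_moves([
  [[0, 0, 0, 0], [0, 0, 0, 0], [0, 0, 0, 0]],
], squeeze=20, fingers=0)

```text
time_s: 4.32
eef_pos: [0.5047, 0.0297, 0.1432]
tool_rot: [3.141, 0.0, 0.116]
force: [-0.2, 0.7, -3.3]
width: 0.0234
grasp_force: 59.7
```

```bash
python3 -c "
from pitch import *
bowl()"
```

```text
t 4.38 eef [0.5046 0.0297 0.1433] n 18833/18834 floor pitch -0.3 deg; x 0.056..0.130 z at ends 0.076 0.076 ; y -0.000
```

Call:
apply_moves([
  [[0, 0, 0.05, 0], [0, 0, 0, 0]],
])

```text
time_s: 4.62
eef_pos: [0.5021, 0.0295, 0.091]
tool_rot: [-3.141, 0.006, 0.116]
force: [0.1, 0.4, -1.8]
width: 0.0228
grasp_force: 59.4
```

Call:
apply_moves([
  [[0, 0, 0, 0], [0, 0, 0, 0]],
], squeeze=20, fingers=0.26)

```text
time_s: 4.88
eef_pos: [0.5057, 0.0298, 0.0949]
tool_rot: [3.141, -0.002, 0.116]
force: [0.1, -0.1, -3.0]
width: 0.0231
grasp_force: 59.4
```

```bash
python3 -c "
from pitch import *
bowl()"
```

```text
t 4.92 eef [0.5056 0.0297 0.0947] n 18754/18754 floor pitch -0.7 deg; x 0.056..0.131 z at ends 0.076 0.077 ; y -0.000
```

Call:
apply_moves([
  [[0, 0, 0, 0], [0, 0, 0, 0]],
], fingers=0.29)

```text
time_s: 5.18
eef_pos: [0.5051, 0.0297, 0.094]
tool_rot: [3.141, -0.001, 0.116]
force: [-0.0, -0.4, -1.1]
width: 0.0246
grasp_force: 0.0
```

```bash
python3 -c "
from pitch import *
bowl()"
```

```text
t 5.22 eef [0.505  0.0297 0.0938] n 17818/17819 floor pitch -0.1 deg; x 0.056..0.133 z at ends 0.085 0.085 ; y 0.000
```

Call:
apply_moves([
  [[0, 0, 0.01, 0], [0, 0, 0, 0]],
], fingers=0.4)

```text
time_s: 5.48
eef_pos: [0.5039, 0.0296, 0.0823]
tool_rot: [-3.142, 0.002, 0.116]
force: [-0.9, -0.5, -0.2]
width: 0.0342
grasp_force: 0.0
```

Call:
apply_moves([
  [[0, 0, 0, 0], [0, 0, 0, 0], [0, 0, 0, 0]],
], fingers=0, squeeze=20)

```text
time_s: 5.85
eef_pos: [0.5045, 0.0297, 0.0832]
tool_rot: [3.142, 0.0, 0.116]
force: [-0.4, -0.3, -2.1]
width: 0.0232
grasp_force: 23.5
```

Call:
apply_moves([
  [[0, 0, -0.03, 0], [0, 0, -0.03, 0], [0, 0, 0, 0], [0, 0, 0, 0]],
])

```text
time_s: 6.35
eef_pos: [0.5042, 0.0296, 0.1425]
tool_rot: [3.142, 0.001, 0.116]
force: [-0.6, 0.5, -2.5]
width: 0.0235
grasp_force: 23.4
```

```bash
python3 -c "
from pitch import *
bowl()"
```

```text
t 6.40 eef [0.5039 0.0296 0.1422] n 18777/18778 floor pitch -1.6 deg; x 0.056..0.131 z at ends 0.076 0.078 ; y 0.000
```

Call:
apply_moves([
  [[0, 0, -0.06, 0], [0, 0, -0.06, 0], [0, 0, -0.06, 0], [0, 0, -0.06, 0], [0, 0, -0.06, 0]],
], squeeze=60, fingers=0)

```text
time_s: 7.02
eef_pos: [0.5044, 0.0297, 0.4441]
tool_rot: [-3.142, 0.001, 0.116]
force: [1.7, 0.5, -1.5]
width: 0.0232
grasp_force: 64.4
```

Call:
apply_moves([
  [[0, 0, -0.06, 0], [0, 0, -0.06, 0], [0, 0, -0.06, 0], [0, 0, -0.06, 0], [0, 0, -0.06, 0]],
])

```text
time_s: 7.65
eef_pos: [0.4662, 0.0274, 0.6223]
tool_rot: [3.136, -0.101, 0.116]
force: [-0.5, -0.4, -2.9]
width: 0.0231
grasp_force: 64.4
```

```bash
python3 -c "
from plan import *
p,R,s=pose(); print(p,s['tool_rot'],s['joint_positions'],s['grasp_force'])"
```

```text
[0.46616633 0.02744835 0.62229736] [ 3.135756   -0.10054207  0.11585749] [ 5.88811051e-02  2.92404397e-01  1.08819985e+00  2.26588107e+00
 -1.11459241e-04  3.08490432e+00] 64.39935564994812
```

Call:
apply_moves([
  [[0, 0, 0.06, 0], [0, 0, 0.06, 0]],
])

```text
time_s: 7.9
eef_pos: [0.4786, 0.0282, 0.5311]
tool_rot: [3.136, -0.104, 0.116]
force: [0.9, 0.2, -1.8]
width: 0.0231
grasp_force: 64.5
```

```bash
python3 -c "
from plan import *
p,R,s=pose(); print(p,s['tool_rot'],s['joint_positions'],s['grasp_force'])"
```

```text
[0.4786113  0.02816083 0.5310513 ] [ 3.13552527 -0.10430703  0.11586245] [ 5.88446603e-02  1.53527075e-01  5.94093032e-01  1.90687966e+00
 -1.24231993e-04  3.08488509e+00] 64.54341173171997
```

Call:
apply_moves([
  [[-0.06, 0, 0, 0], [-0.06, 0, 0, 0], [-0.06, 0, 0, 0], [-0.06, 0, 0, 0]],
])

```text
time_s: 8.4
eef_pos: [0.2387, 0.0004, 0.5066]
tool_rot: [3.136, -0.1, 0.116]
force: [-0.7, -0.8, -1.9]
width: 0.0232
grasp_force: 64.4
```

```bash
python3 -c "
from plan import *
p,R,s=pose(); print(p,s['tool_rot'],s['joint_positions'],s['grasp_force'])"
```

```text
[2.38657129e-01 4.11259926e-04 5.06590279e-01] [ 3.13583557 -0.09963894  0.11614358] [-0.00591026 -0.27629818  0.13777276  1.88526721  0.0063967   3.02014469] 64.35898661613464
```

Call:
apply_moves([
  [[-0.06, 0, 0, 0], [-0.04, 0, 0, 0]],
])

```text
time_s: 8.65
eef_pos: [0.1393, -0.0109, 0.4969]
tool_rot: [3.136, -0.101, 0.117]
force: [0.2, -0.4, -1.8]
width: 0.023
grasp_force: 64.5
```

```bash
python3 -c "
from plan import *
p,R,s=pose(); print(p,s['tool_rot'],s['joint_positions'],s['grasp_force'])"
```

```text
[ 0.13925156 -0.01088744  0.49687863] [ 3.1355929  -0.10097105  0.11653427] [-0.11285365 -0.43778782  0.04127969  1.95016257  0.01707781  2.91335996] 64.45236325263977
```

```bash
cat > kin.py <<'E'
import numpy as np
from scipy.optimize import least_squares
D=[([.23874,-.01415,1.31913],.52470,.25274),([.2924,1.0882,2.26588],.46697,.6223),([.15353,.59409,1.90688],.47944,.53105),([-.2763,.13777,1.88527],.23866,.50659),([-.43779,.04128,1.95016],.13968,.49688)]
def fk(q,x):
    j2,j3,j4=q; r0,h,L1,L2,c,L3=x; A=j2-j3+j4
    return r0+L1*np.sin(j2)+L2*np.sin(j2-j3+c)+L3*np.cos(A), h+L1*np.cos(j2)+L2*np.cos(j2-j3+c)-L3*np.sin(A), A
def res(x): return np.concatenate([[fk(q,x)[0]-r,fk(q,x)[1]-z] for q,r,z in D])
s=least_squares(res,[0,.2,.4,.4,1.57,.2]); X=s.x
LO=np.array([-1.03,-1.14,-1.82]);HI=np.array([1.9,1.46,2.27])
if __name__=='__main__':
    print(X,abs(res(X)).max())
    # reachable pitch range (deg, + lip-down) by r,z
    g=[np.linspace(l,h,90) for l,h in zip(LO,HI)]
    J=np.meshgrid(*g,indexing='ij'); r,z,A=fk([j.ravel() for j in J],X); pd=np.degrees(A)-90
    for zz in (.15,.2,.3,.4,.5,.6,.7):
        print(zz,[(round(rr,2),*np.round([pd[k].min(),pd[k].max()]).astype(int)) for rr in (.1,.15,.2,.25,.3,.4,.5,.6,.7,.8) for k in [(abs(r-rr)<.012)&(abs(z-zz)<.012)] if k.any()])
E
python3 kin.py
```

```text
[4.13652811e-05 1.95026334e-01 5.72290372e-01 3.96983614e-01
 1.50787889e+00 4.23374496e-01] 3.175590206475065e-05
0.15 [(0.1, np.int64(-29), np.int64(161)), (0.15, np.int64(-37), np.int64(168)), (0.2, np.int64(-41), np.int64(173)), (0.25, np.int64(-39), np.int64(179)), (0.3, np.int64(-40), np.int64(119)), (0.4, np.int64(-44), np.int64(84)), (0.5, np.int64(-50), np.int64(65)), (0.6, np.int64(-60), np.int64(47)), (0.7, np.int64(-82), np.int64(31)), (0.8, np.int64(-90), np.int64(15))]
0.2 [(0.1, np.int64(-29), np.int64(165)), (0.15, np.int64(-37), np.int64(172)), (0.2, np.int64(-46), np.int64(179)), (0.25, np.int64(-51), np.int64(185)), (0.3, np.int64(-49), np.int64(109)), (0.4, np.int64(-51), np.int64(80)), (0.5, np.int64(-55), np.int64(59)), (0.6, np.int64(-66), np.int64(43)), (0.7, np.int64(-86), np.int64(26)), (0.8, np.int64(-94), np.int64(11))]
0.3 [(0.1, np.int64(-33), np.int64(172)), (0.15, np.int64(-40), np.int64(178)), (0.2, np.int64(-48), np.int64(186)), (0.25, np.int64(-57), np.int64(193)), (0.3, np.int64(-67), np.int64(201)), (0.4, np.int64(-65), np.int64(214)), (0.5, np.in
[... 932 characters left out ...]
nt64(-64), np.int64(3)), (0.2, np.int64(-71), np.int64(5)), (0.25, np.int64(-76), np.int64(6)), (0.3, np.int64(-109), np.int64(5)), (0.4, np.int64(-106), np.int64(3)), (0.5, np.int64(-110), np.int64(-2)), (0.6, np.int64(-122), np.int64(-9)), (0.7, np.int64(-124), np.int64(-20)), (0.8, np.int64(-128), np.int64(-29))]
0.7 [(0.1, np.int64(-73), np.int64(-23)), (0.15, np.int64(-76), np.int64(-19)), (0.2, np.int64(-81), np.int64(-17)), (0.25, np.int64(-88), np.int64(-15)), (0.3, np.int64(-123), np.int64(-14)), (0.4, np.int64(-122), np.int64(-15)), (0.5, np.int64(-131), np.int64(-19)), (0.6, np.int64(-132), np.int64(-25)), (0.7, np.int64(-134), np.int64(-33)), (0.8, np.int64(-139), np.int64(-41))]
```

Run:
```python
from plan import *
p,R,s=pose(); r,p,R=rows(p,R,[.3444,.2944,.25],11.5,10)
for i in range(0,10,5): print([r[i:i+5]])
print(p)
```

```text
[[[0.021, -0.028, 0.027, -0.5], [0.022, -0.028, 0.027, -0.5], [0.022, -0.028, 0.026, -0.4], [0.022, -0.027, 0.027, -0.5], [0.022, -0.028, 0.027, -0.5]]]
[[[0.022, -0.027, 0.027, -0.5], [0.023, -0.027, 0.027, -0.5], [0.023, -0.027, 0.026, -0.5], [0.023, -0.026, 0.027, -0.4], [0.024, -0.027, 0.027, -0.5]]]
[0.34474847 0.29485136 0.25009507]
```

Call:
apply_moves([
  [[0.021, -0.028, 0.027, -0.5], [0.022, -0.028, 0.027, -0.5], [0.022, -0.028, 0.026, -0.4], [0.022, -0.027, 0.027, -0.5], [0.022, -0.028, 0.027, -0.5]],
])

```text
time_s: 9.28
eef_pos: [0.2524, 0.0642, 0.3794]
tool_rot: [-3.095, -0.1, 0.199]
force: [0.3, 0.3, -3.2]
width: 0.0236
grasp_force: 64.4
```

Call:
apply_moves([
  [[0.022, -0.027, 0.027, -0.5], [0.023, -0.027, 0.027, -0.5], [0.023, -0.027, 0.026, -0.5], [0.023, -0.026, 0.027, -0.4], [0.024, -0.027, 0.027, -0.5]],
])

```text
time_s: 9.9
eef_pos: [0.3636, 0.1495, 0.2674]
tool_rot: [-3.037, -0.102, 0.316]
force: [0.4, 0.6, -2.7]
width: 0.0229
grasp_force: 64.4
```

Run:
```python
from pitch import *
P,d,m=bowl('wrist2')
p,R,s=pose(); print(p,s['tool_rot'],s['grasp_force'])
W=P@R.T+p
c,sn=np.cos(np.radians(11.47)),np.sin(np.radians(11.47))
L=(W[...,:2]-[.4914,.3243]); tx=L[...,0]*c+L[...,1]*sn; ty=-L[...,0]*sn+L[...,1]*c
# trough wall tops
k=(W[...,2]>.084)&(W[...,2]<.092)&(abs(ty)<.08)&(tx>-.13)&(tx<.13)&(abs(ty)>.05)
for sgn in(1,-1):
    q=k&(ty*sgn>0)
    if q.sum()>50:
        a=np.polyfit(tx[q],ty[q],1); print('wall',sgn,q.sum(),'slope deg',np.degrees(np.arctan(a[0])).round(2),'ty',np.percentile(ty[q],[2,50,98]).round(4),'tx',np.percentile(tx[q],[2,98]).round(3))
# scoop
q=P[m]; print('lip x',np.percentile(q[:,0],[95,99,99.9]),'y',np.percentile(q[:,1],[1,99]))
```

```text
t 9.95 eef [0.3654 0.151  0.2649] n 18229/18231 floor pitch -2.1 deg; x 0.056..0.130 z at ends 0.074 0.077 ; y 0.000
[0.36537753 0.15104154 0.26487788] [-3.03618765 -0.10023805  0.31706159] 64.45659041404724
wall 1 1087 slope deg 0.17 ty [0.0603 0.0627 0.0669] tx [-0.12   0.013]
lip x [0.12709303 0.12979012 0.13050076] y [-0.0392052   0.03920135]
```

View pics/wrist2.png

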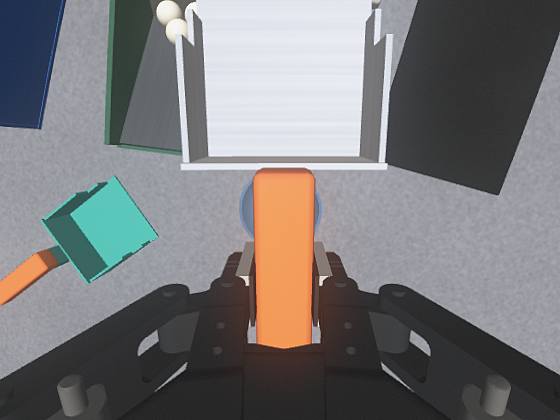

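Run:
```python
from plan import *
p,R,s=pose(); print(R[:,2],s['joint_positions'])
yaw=6.3
r,p2,R2=rows(p,R,[.5045,.029,.14],np.degrees(np.arctan2(R[1,0],R[0,0]))-11.9,5); print([r],p2)
print('yaw',np.degrees(np.arctan2(R2[1,0],R2[0,0])),'z',R2[:,2],'scoop y tilt deg',np.degrees(np.arcsin(R2[2,1])),'x tilt',np.degrees(np.arcsin(R2[2,0])))
```

```text
[ 0.06175271  0.13099216 -0.98945826] [ 0.31605932 -0.06381092 -0.33373622  1.20073853  0.10550524  3.14058984]
[[[0.016, 0.035, 0.023, 2.4], [0.018, 0.033, 0.023, 2.4], [0.019, 0.033, 0.024, 2.3], [0.02, 0.033, 0.023, 2.4], [0.022, 0.031, 0.023, 2.4]]] [0.50448239 0.02885958 0.14014824]
yaw 6.298164734475342 z [ 0.06175271  0.13099216 -0.98945826] scoop y tilt deg -7.069141443006971 x tilt 4.377865206265617
```

Call:
apply_moves([
  [[0.016, 0.035, 0.023, 2.4], [0.018, 0.033, 0.023, 2.4], [0.019, 0.033, 0.024, 2.3], [0.02, 0.033, 0.023, 2.4], [0.022, 0.031, 0.023, 2.4]],
])

```text
time_s: 10.58
eef_pos: [0.5029, 0.0257, 0.1431]
tool_rot: [-3.018, -0.078, 0.106]
force: [0.5, 1.5, -2.7]
width: 0.0233
grasp_force: 64.4
```

Call:
apply_moves([
  [[-0.002, 0.003, 0.026, 0], [-0.002, 0.003, 0.025, 0], [0, 0, 0, 0]],
])

```text
time_s: 10.95
eef_pos: [0.5007, 0.0269, 0.0911]
tool_rot: [-3.018, -0.074, 0.107]
force: [-0.0, 1.0, -1.8]
width: 0.0233
grasp_force: 64.4
```

Run:
```python
from plan import *
p,R,s=pose(); print(p,R[:,2],s['joint_positions'],np.degrees(np.arctan2(R[1,0],R[0,0])),s['force'])
```

```text
[0.5006938  0.02689711 0.09107951] [ 0.05994968  0.13066624 -0.98961223] [-0.02132887  0.27493668 -0.4200408   0.81813373  0.1323007   3.01207774] 6.15382810162195 [-0.01708127  0.99178477 -1.81265891]
```

Call:
apply_moves([
  [[0, 0, 0.003, 0], [0, 0, 0, 0], [0, 0, 0, 0], [0, 0, 0, 0]],
], fingers=0.5)

```text
time_s: 11.45
eef_pos: [0.5034, 0.0274, 0.0913]
tool_rot: [-3.019, -0.081, 0.108]
force: [0.8, -0.0, 0.0]
width: 0.0426
grasp_force: 0.0
```

Call:
apply_moves([
  [[0, 0, -0.02, 0], [0, 0, -0.06, 0]],
], fingers=1)

```text
time_s: 11.7
eef_pos: [0.4962, 0.0171, 0.1687]
tool_rot: [-3.018, -0.075, 0.108]
force: [0.3, 0.4, 0.5]
width: 0.077
grasp_force: 0.0
```

Run:
```python
from plan import *
p,R,s=pose(); y=np.degrees(np.arctan2(R[1,0],R[0,0])); print(p,y)
r,p,R=rows(p,R,[.60,-.074,.5],y+179.9,17)
for i in range(0,17,5): print([r[i:i+5]])
print(p,R)
```

```text
[0.49618454 0.0171202  0.16873522] 6.201514636335704
[[[0.007, 0.004, -0.02, -10.6], [0.006, 0.004, -0.019, -10.6], [0.005, 0.006, -0.02, -10.5], [0.004, 0.007, -0.019, -10.6], [0.003, 0.007, -0.02, -10.6]]]
[[[0.001, 0.008, -0.02, -10.6], [0.0, 0.008, -0.019, -10.6], [-0.001, 0.008, -0.02, -10.6], [-0.003, 0.007, -0.02, -10.5], [-0.004, 0.006, -0.019, -10.6]]]
[[[-0.006, 0.006, -0.02, -10.6], [-0.006, 0.005, -0.019, -10.6], [-0.007, 0.003, -0.02, -10.6], [-0.008, 0.002, -0.02, -10.6], [-0.007, 0.001, -0.019, -10.5]]]
[[[-0.008, -0.001, -0.02, -10.6], [-0.008, -0.003, -0.019, -10.6]]]
[ 0.60048615 -0.07440786  0.49953801] [[-0.99154769 -0.11468977  0.06065833]
 [-0.10600094  0.98570198  0.13097864]
 [-0.07481294  0.12344173 -0.98952775]]
```

Call:
apply_moves([
  [[0.007, 0.004, -0.02, -10.6], [0.006, 0.004, -0.019, -10.6], [0.005, 0.006, -0.02, -10.5], [0.004, 0.007, -0.019, -10.6], [0.003, 0.007, -0.02, -10.6]],
])

```text
time_s: 12.32
eef_pos: [0.5277, -0.0097, 0.2683]
tool_rot: [-3.133, -0.147, 1.041]
force: [0.3, 0.1, 0.3]
width: 0.0857
grasp_force: 0.0
```

Call:
apply_moves([
  [[0.001, 0.008, -0.02, -10.6], [0.0, 0.008, -0.019, -10.6], [-0.001, 0.008, -0.02, -10.6], [-0.003, 0.007, -0.02, -10.5], [-0.004, 0.006, -0.019, -10.6]],
])

```text
time_s: 12.95
eef_pos: [0.5577, -0.0364, 0.3659]
tool_rot: [3.029, -0.095, 1.971]
force: [0.5, -0.4, -0.5]
width: 0.0852
grasp_force: 0.0
```

Call:
apply_moves([
  [[-0.006, 0.006, -0.02, -10.6], [-0.006, 0.005, -0.019, -10.6], [-0.007, 0.003, -0.02, -10.6], [-0.008, 0.002, -0.02, -10.6], [-0.007, 0.001, -0.019, -10.5]],
])

```text
time_s: 13.58
eef_pos: [0.5878, -0.063, 0.4634]
tool_rot: [2.998, 0.031, 2.886]
force: [-0.1, 0.6, 0.1]
width: 0.0854
grasp_force: 0.0
```

Call:
apply_moves([
  [[-0.008, -0.001, -0.02, -10.6], [-0.008, -0.003, -0.019, -10.6], [0, 0, -0.05, 0], [0, 0, -0.05, 0], [0, 0, -0.05, 0]],
])

```text
time_s: 14.2
eef_pos: [0.6253, -0.0854, 0.5707]
tool_rot: [3.055, 0.199, -3.049]
force: [1.5, 0.4, 0.1]
width: 0.0853
grasp_force: 0.0
```

Run:
```python
from plan import *
p,R,s=pose(); y=np.degrees(np.arctan2(R[1,0],R[0,0])); print(p,y,R[:,2],s['joint_positions'])
```

```text
[ 0.62527414 -0.08537478  0.57068205] -174.70761893238193 [ 0.18767973  0.10441213 -0.97666495] [-0.19865095  0.59531932  1.4558759   2.26560073  0.1398522  -0.28803211]
```

Call:
apply_moves([
  [[-0.03, 0, -0.05, 0], [-0.03, 0, -0.05, 0], [-0.03, 0, -0.05, 0]],
])

```text
time_s: 14.58
eef_pos: [0.5854, -0.0742, 0.6325]
tool_rot: [3.07, 0.297, -3.056]
force: [0.3, -0.2, -0.1]
width: 0.0853
grasp_force: 0.0
```

Run:
```python
from plan import *
p,R,s=pose(); y=np.degrees(np.arctan2(R[1,0],R[0,0])); print(p,y,R[:,2],s['joint_positions'])
```

```text
[ 0.58539814 -0.07418061  0.63247318] -175.07200986340385 [ 0.28428384  0.09631418 -0.95389008] [-0.19877538  0.49497554  1.45671001  2.26675192  0.15112956 -0.27524506]
```

Call:
apply_moves([
  [[0, 0, -0.06, 0], [0, 0, -0.06, 0], [0, 0, -0.06, 0], [0, 0, -0.05, 0]],
])

```text
time_s: 15.08
eef_pos: [0.5022, -0.0759, 0.7265]
tool_rot: [3.115, 0.464, -3.065]
force: [-1.1, -0.3, 0.9]
width: 0.0853
grasp_force: 0.0
```

Run:
```python
from plan import *
p,R,s=pose(); y=np.degrees(np.arctan2(R[1,0],R[0,0])); print(p,y,R[:,2],s['joint_positions'])
```

```text
[ 0.50220657 -0.0759375   0.72649199] -175.58638987771516 [ 0.44424131  0.06087143 -0.89383686] [-0.24335469  0.32489461  1.4569595   2.26682186  0.16689589 -0.28959707]
```

```bash
cat > loc.py <<'E'
from plan import *
def handle(n,save=None,box=None):
    """orange handle top face from camera n, near the mat/trough (y>-0.1, x>.3, z>.05)"""
    d=grab(n,save); P=cloud(d); h=cv2.cvtColor(d['frame'],cv2.COLOR_BGR2HSV)
    m=(h[...,0]<20)&(h[...,1]>150)&(h[...,2]>90)&(P[...,2]>.05)&(P[...,2]<.25)&(P[...,1]>-.1)&(P[...,0]>.25)&(P[...,1]<.45)
    nn,l,st,ce=cv2.connectedComponentsWithStats(m.astype(np.uint8)); i=1+np.argmax(st[1:,4]); p=P[l==i]
    # keep top face: fit plane robustly
    q=p
    for _ in range(5):
        A=np.c_[q[:,:2],np.ones(len(q))]; a=np.linalg.lstsq(A,q[:,2],rcond=None)[0]; e=p[:,2]-np.c_[p[:,:2],np.ones(len(p))]@a; q=p[(e>-.003)&(e<.004)]
    r=cv2.minAreaRect((q[:,:2]*1000).astype(np.float32)); print(n,len(p),len(q),'rect',np.round(r[0],1),np.round(r[1],1),round(r[2],1),'z',q[:,2].mean().round(4),'range',np.percentile(q[:,2],[2,98]).round(4))
    return d,P,q
E
python3 - <<'E'
from loc import *
handle('scene'); handle('top')
p,R,s=pose()
r,p2,R2=rows(p,R,[.47,.02,.25],-173.8,10)
for i in range(0,10,5): print([r[i:i+5]])
print(R2)
E
```

```text
scene 385 246 rect [504.1  31. ] [94.6 24.1] 9.8 z 0.0914 range [0.0877 0.0942]
top 344 258 rect [501.8  29.9] [93.7 23.5] 9.5 z 0.0905 range [0.0877 0.0939]
[[[0.024, 0.009, 0.042, -0.2], [0.023, 0.009, 0.042, -0.2], [0.024, 0.008, 0.042, -0.1], [0.023, 0.009, 0.041, -0.2], [0.024, 0.009, 0.042, -0.2]]]
[[[0.023, 0.009, 0.042, -0.2], [0.024, 0.01, 0.042, -0.1], [0.023, 0.009, 0.042, -0.2], [0.023, 0.009, 0.042, -0.2], [0.024, 0.009, 0.042, -0.2]]]
[[-0.88706595 -0.11654897  0.44668819]
 [-0.10020575  0.99314787  0.06013422]
 [-0.45063601  0.0085823  -0.89266653]]
```

Run:
```python
from loc import *
p,R,s=pose()
r,p2,R2=rows(p,R,[.4557,.024,.173],-170.4,11)
r2,p3,R3=rows(p2,R2,[.5007,.030,.0836],-170.4,3)
for i in range(0,11,5): print([r[i:i+5]])
print(r2,p3,R3)
```

```text
[[[0.026, 0.008, 0.044, -0.5], [0.025, 0.009, 0.044, -0.4], [0.026, 0.008, 0.043, -0.5], [0.025, 0.009, 0.044, -0.5], [0.026, 0.009, 0.044, -0.5]]]
[[[0.025, 0.01, 0.044, -0.4], [0.026, 0.009, 0.043, -0.5], [0.025, 0.01, 0.044, -0.5], [0.025, 0.01, 0.044, -0.4], [0.025, 0.01, 0.044, -0.5]]]
[[[0.025, 0.01, 0.043, -0.5]]]
[[-0.0, 0.0, 0.034, 0.2], [-0.0, 0.0, 0.033, 0.2], [-0.0, 0.0, 0.034, 0.3]] [0.50065877 0.02990849 0.08304949] [[-0.88059099 -0.15820611  0.44668819]
 [-0.14687818  0.98732501  0.06013422]
 [-0.45054003 -0.01265509 -0.89266653]]
```

Call:
apply_moves([
  [[0.026, 0.008, 0.044, -0.5], [0.025, 0.009, 0.044, -0.4], [0.026, 0.008, 0.043, -0.5], [0.025, 0.009, 0.044, -0.5], [0.026, 0.009, 0.044, -0.5]],
])

```text
time_s: 15.8
eef_pos: [0.495, -0.0427, 0.5469]
tool_rot: [3.129, 0.46, -3.029]
force: [0.9, -0.3, 0.7]
width: 0.0855
grasp_force: 0.0
```

Call:
apply_moves([
  [[0.025, 0.01, 0.044, -0.4], [0.026, 0.009, 0.043, -0.5], [0.025, 0.01, 0.044, -0.5], [0.025, 0.01, 0.044, -0.4], [0.025, 0.01, 0.044, -0.5]],
])

```text
time_s: 16.42
eef_pos: [0.4728, 0.0048, 0.2951]
tool_rot: [-3.134, 0.46, -2.984]
force: [0.2, 0.2, -0.5]
width: 0.0855
grasp_force: 0.0
```

Call:
apply_moves([
  [[0.025, 0.01, 0.043, -0.5], [0, 0, 0, 0]],
])

```text
time_s: 16.68
eef_pos: [0.4653, 0.014, 0.2431]
tool_rot: [-3.131, 0.452, -2.975]
force: [0.3, 0.6, 0.5]
width: 0.0855
grasp_force: 0.0
```

Run:
```python
from loc import *
p,R,s=pose(); print(p,R,s['joint_positions'])
r2,p3,R3=rows(p,R,[.5007,.030,.0836],-170.4,3); print(r2)
handle('wrist','wrist3')
```

```text
[0.46532633 0.01395461 0.24314522] [[-0.8872266  -0.16185616  0.43200873]
 [-0.14964178  0.98677053  0.06238002]
 [-0.43639007 -0.00930134 -0.8997095 ]] [-0.01113401 -0.15937549 -0.5713032   0.71186651  0.06723669 -0.16056091]
[[0.012, 0.004, 0.053, -0.0], [0.012, 0.004, 0.054, -0.0], [0.012, 0.004, 0.053, -0.0]]
wrist 334 183 rect [467.6  18.2] [18.6 40.3] 64.3 z 0.0869 range [0.0812 0.0904]
```

Call:
apply_moves([
  [[0.019, 0.006, 0.03, 0], [0.019, 0.006, 0.03, 0], [0, 0, 0.03, 0], [0, 0, 0.03, 0], [0, 0, 0, 0]],
])

```text
time_s: 17.35
eef_pos: [0.488, 0.0268, 0.124]
tool_rot: [-3.129, 0.461, -2.975]
force: [-0.2, -0.4, 0.2]
width: 0.0852
grasp_force: 0.0
```

Run:
```python
from loc import *
p,R,s=pose(); print(p,R)
r2,p3,R3=rows(p,R,[.5007,.030,.0836],-170.4,2); print(r2)
```

```text
[0.4880276  0.02682546 0.12395502] [[-0.88333016 -0.16038195  0.44046051]
 [-0.14844266  0.98699495  0.06169065]
 [-0.44462637 -0.01088992 -0.89564993]]
[[0.003, 0.001, 0.021, -0.0], [0.003, 0.001, 0.021, -0.1]]
```

Approach, grip firmly, lift, and look.

Call:
apply_moves([
  [[0.006, 0.002, 0.021, 0], [0, 0, 0.021, 0], [0, 0, 0, 0]],
])

```text
time_s: 17.73
eef_pos: [0.5003, 0.0306, 0.0841]
tool_rot: [-3.129, 0.461, -2.975]
force: [0.5, -0.5, 0.5]
width: 0.0854
grasp_force: 0.0
```

Call:
apply_moves([
  [[0, 0, 0, 0], [0, 0, 0, 0], [0, 0, 0, 0], [0, 0, 0, 0], [0, 0, 0, 0]],
], fingers=0, squeeze=50)

```text
time_s: 18.35
eef_pos: [0.4991, 0.0307, 0.0836]
tool_rot: [-3.129, 0.461, -2.975]
force: [-5.2, -1.9, 9.4]
width: 0.0232
grasp_force: 48.4
```

Call:
apply_moves([
  [[0.013, 0, -0.027, 0], [0.026, 0, -0.054, 0], [0.026, 0, -0.054, 0], [0, 0, 0, 0]],
])

```text
time_s: 18.85
eef_pos: [0.3802, 0.0124, 0.1775]
tool_rot: [-3.128, 0.465, -2.975]
force: [1.8, -0.1, -2.1]
width: 0.0234
grasp_force: 50.2
```

Run:
```python
from loc import *
p,R,s=pose(); print(p,R,s['joint_positions'],s['grasp_force'])
handle('scene','scene4'); handle('top')
```

```text
[0.38019726 0.01239516 0.17752618] [[-0.88138948 -0.16004971  0.44445099]
 [-0.14831116  0.98703762  0.06132327]
 [-0.44850462 -0.01186736 -0.89370173]] [-0.0199869  -0.27806464 -0.83764777  0.55089591  0.0702514  -0.16708315] 50.20705461502075
scene 209 129 rect [401.5  16.4] [64.4 22.1] 8.6 z 0.1856 range [0.1828 0.1882]
top 247 208 rect [402.4  15.5] [58.9 22.4] 9.7 z 0.1826 range [0.1798 0.1862]
```

Run:
```python
from loc import *
p,R,s=pose()
r,p2,R2=rows(p,R,[.36,.06,.215],-170.4,2)
r2,p3,R3=rows(p2,R2,[.3401,.2936,.205],-168.53,6)
print([r+r2[:3]],[r2[3:]],p3)
```

```text
[[[-0.003, 0.025, -0.021, -0.0], [-0.002, 0.025, -0.021, -0.0], [-0.002, 0.039, 0.002, -0.3], [-0.002, 0.039, 0.003, -0.3], [-0.003, 0.039, 0.002, -0.4]]] [[[-0.003, 0.039, 0.003, -0.3], [-0.003, 0.039, 0.002, -0.3], [-0.003, 0.039, 0.002, -0.3]]] [0.33984995 0.29401547 0.20537855]
```

Call:
apply_moves([
  [[-0.003, 0.025, -0.021, 0], [-0.002, 0.025, -0.021, 0], [-0.002, 0.039, 0.002, -0.3], [-0.002, 0.039, 0.003, -0.3], [-0.003, 0.039, 0.002, -0.4]],
])

```text
time_s: 19.58
eef_pos: [0.3497, 0.1788, 0.208]
tool_rot: [-3.12, 0.458, -2.954]
force: [2.4, -0.2, -2.1]
width: 0.0232
grasp_force: 50.6
```

Call:
apply_moves([
  [[-0.003, 0.039, 0.003, -0.3], [-0.003, 0.039, 0.002, -0.3], [-0.003, 0.039, 0.002, -0.3], [0, 0, 0, 0]],
])

```text
time_s: 20.08
eef_pos: [0.3396, 0.2972, 0.2027]
tool_rot: [-3.111, 0.457, -2.933]
force: [0.3, 0.0, -2.8]
width: 0.0232
grasp_force: 50.8
```

```bash
cat > tr.py <<'E'
from loc import *
C=np.array([.4914,.3243]); TH=np.radians(11.47); U=np.array([[np.cos(TH),np.sin(TH)],[-np.sin(TH),np.cos(TH)]])
def T(P):
    """world -> trough frame"""
    q=np.array(P,float).copy(); q[...,:2]=(q[...,:2]-C)@U.T; return q
def W(p): p=np.array(p,float); return np.r_[C+U.T@p[:2],p[2]]
E
python3 - <<'E'
from tr import *
p,R,s=pose(); print(p,'trough',T(p),R,s['joint_positions'])
d,P,q=handle('top','top5'); print('handle tr',T(q.mean(0)))
h=cv2.cvtColor(d['frame'],cv2.COLOR_BGR2HSV); t=T(P)
m=(h[...,1]<50)&(h[...,2]>120)&(t[...,2]>.1)&(t[...,2]<.2)&(abs(t[...,1])<.08)&(abs(t[...,0])<.2)
b=t[m]; print('bowl',len(b),np.percentile(b,[1,99],axis=0)); r=cv2.minAreaRect((b[:,:2]*1000).astype(np.float32)); print(r)
f=b[b[:,2]<np.percentile(b[:,2],50)]; print('floor slope deg',np.degrees(np.polyfit(f[:,0],f[:,2],1)[0]),'roll',np.degrees(np.polyfit(f[:,1],f[:,2],1)[0]))
w=(h[...,1]<70)&(h[...,2]>150)&(t[...,2]<.06)&(t[...,2]>.02)&(abs(t[...,1])<.06)&(abs(t[...,0])<.1); print('balls',w.sum(),np.percentile(t[w],[1,50,99],axis=0))
o=dict(np.load('top0.npz')); P0=T(cloud(o)); h0=cv2.cvtColor(o['frame'],cv2.COLOR_BGR2HSV)
w=((h0[...,1]<60)&(h0[...,2]>150)&(P0[...,2]<.06)&(P0[...,2]>.02)&(abs(P0[...,1])<.06)&(abs(P0[...,0])<.1)); print('balls0',np.percentile(P0[w],[1,50,99],axis=0))
for a in(-.05,0.,.02,.05,.08):
    k=(abs(P0[...,0]-a)<.004)&(abs(P0[...,1])<.04)&~w; print('profile',a,np.nanmedian(P0[k][:,2]))
k=(P0[...,2]>.08)&(P0[...,2]<.095)&(abs(P0[...,1])<.08)&(abs(P0[...,0])<.13)
print('walls',[np.percentile(P0[k&(sg*P0[...,1]>.03)][:,1],[2,50,98]).round(4) for sg in(1,-1)])
E
```

```text
[0.33963978 0.29718845 0.20274832] trough [-0.15412067  0.00360814  0.20274832] [[-0.8780958  -0.19355842  0.4375876 ]
 [-0.18553697  0.9807117   0.06148659]
 [-0.44104852 -0.02719756 -0.89707106]] [ 0.91537339 -0.08582047 -0.60880373  0.70967086 -0.31460347  0.66004982]
top 255 230 rect [361.5 300. ] [56.6 25.5] 10.8 z 0.2084 range [0.2057 0.2119]
handle tr [-0.12972068  0.00253052  0.20841531]
bowl 1408 [[-0.10409129 -0.04811716  0.12059041]
 [-0.01253564  0.05169728  0.17289171]]
((-58.351993560791016, 1.8489189147949219), (102.90120697021484, 93.84817504882812), 89.33909606933594)
floor slope deg -0.17803173176555706 roll -0.4530609182327944
balls 296 [[ 0.00325755 -0.04214754  0.02323761]
 [ 0.0232752  -0.00172588  0.04369448]
 [ 0.04261901  0.04180223  0.05588097]]
balls0 [[-0.00254392 -0.04116134  0.02714886]
 [ 0.02178433 -0.00296976  0.04499431]
 [ 0.04146359  0.04111494  0.05582192]]
profile -0.05 0.04480473525058981
profile 0.0 0.029365591070630526
profile 0.02 0.03727262677652643
profile 0.05 0.03122672364522938
profile 0.08 0.05681863456443648
walls [array([0.0336, 0.0618, 0.0668]), array([-0.0672, -0.0633, -0.0331])]
```

Call:
apply_moves([
  [[0.012, -0.001, 0.024, 0], [0.012, 0, 0.024, 0], [0, 0, 0, 0], [0, 0, 0, 0]],
])

```text
time_s: 20.62
eef_pos: [0.3405, 0.2916, 0.1516]
tool_rot: [-3.113, 0.46, -2.938]
force: [0.0, -0.2, -3.1]
width: 0.0231
grasp_force: 50.8
```

Call:
apply_moves([
  [[0, 0, 0, 0], [0, 0, 0, 0], [0, 0, 0, 0], [0, 0, 0, 0]],
], fingers=0.42)

```text
time_s: 21.12
eef_pos: [0.3401, 0.2919, 0.1514]
tool_rot: [-3.113, 0.46, -2.938]
force: [-0.7, -0.4, -0.2]
width: 0.0354
grasp_force: 0.0
```

```bash
cat > st.py <<'E'
from tr import *
def status(save=None):
    p,R,s=pose(); print('t %.2f'%s['time_s'],p.round(4),'trough',T(p).round(4),'zdir',R[:,2].round(3),'gf',s['grasp_force'],s['width'],'F',s['force'].round(1))
    d,P,q=handle('top',save); t=T(q); a=np.polyfit(t[:,0],t[:,2],1); print('handle tr',t.mean(0).round(4),'pitch',np.degrees(np.arctan(a[0])).round(1),'x',np.percentile(t[:,0],[1,99]).round(4))
    h=cv2.cvtColor(d['frame'],cv2.COLOR_BGR2HSV); t=T(P)
    m=(h[...,1]<45)&(h[...,2]>130)&(t[...,2]<.3)&(abs(t[...,1])<.045)&(t[...,0]>-.2)&(t[...,0]<.12)
    b=t[m]; x=b[:,0]; 
    for lo in np.arange(-.12,.1,.02):
        k=(x>lo)&(x<lo+.02)
        if k.sum()>15: print('  x %.2f n %d z med %.4f'%(lo+.01,k.sum(),np.median(b[k,2])),end='')
    print()
    return d
E
python3 - <<'E'
from st import *
status('top6'); d=handle('scene','scene6')[0]
a=cv2.imread('pics/top6.png')[150:260,100:220]; b=d['frame'][110:220,270:420]
a=cv2.resize(a,(480,440)); b=cv2.resize(b,(320,235)); c=np.zeros((440,800,3),np.uint8); c[:,:480]=a; c[:235,480:]=b; cv2.imwrite('pics/c6.png',c)
E
```

```text
t 21.12 [0.3401 0.2919 0.1514] trough [-0.1547 -0.0017  0.1514] zdir [ 0.44   0.062 -0.896] gf 0.0 0.03543334347565992 F [-0.7 -0.4 -0.2]
top 387 286 rect [379.1 295.6] [88.4 24. ] 10.7 z 0.1587 range [0.143  0.1746]
handle tr [-0.1161 -0.0048  0.1587] pitch -20.0 x [-0.1587 -0.0735]
  x -0.09 n 26 z med 0.1084  x -0.07 n 141 z med 0.0546  x -0.05 n 245 z med 0.0478  x -0.03 n 257 z med 0.0406  x -0.01 n 140 z med 0.0354  x 0.01 n 152 z med 0.0485  x 0.03 n 199 z med 0.0416  x 0.05 n 18 z med 0.0243
scene 260 168 rect [379.3 297.4] [89.2 27.6] 9.2 z 0.1582 range [0.1424 0.1741]
```

View pics/c6.png

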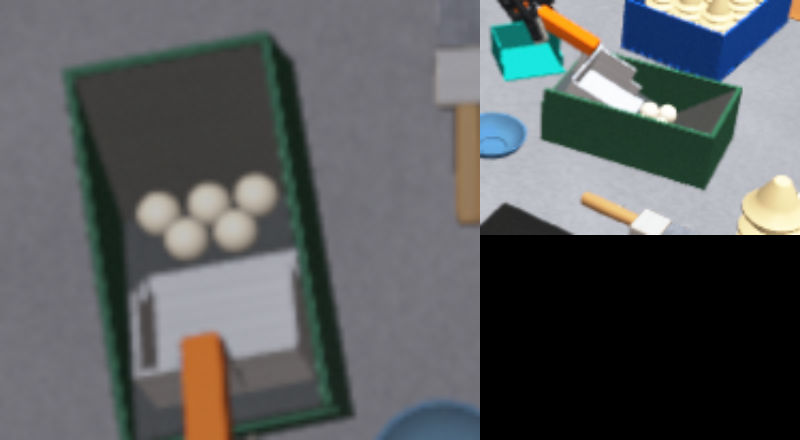

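Run:
```python
from st import *
p,R,s=pose()
r,p2,R2=rows(p,R,W([-.1211,-.0047,.1526]),np.degrees(np.arctan2(R[1,0],R[0,0])),2); print(r)
```

```text
[[-0.015, -0.001, 0.007, -0.0], [-0.016, -0.002, 0.007, -0.0]]
```

Call:
apply_moves([
  [[-0.015, -0.001, 0.007, 0], [-0.016, -0.002, 0.007, 0], [0, 0, 0, 0]],
])

```text
time_s: 21.6
eef_pos: [0.3758, 0.2955, 0.1526]
tool_rot: [-3.113, 0.46, -2.94]
force: [-0.5, -0.1, 0.0]
width: 0.0359
grasp_force: 0.0
```

Call:
apply_moves([
  [[0, 0, 0, 0], [0, 0, 0, 0], [0, 0, 0, 0]],
], fingers=0, squeeze=20)

```text
time_s: 21.98
eef_pos: [0.3739, 0.2952, 0.1525]
tool_rot: [-3.113, 0.46, -2.938]
force: [2.1, -1.2, -1.3]
width: 0.0238
grasp_force: 19.7
```

```bash
cat > sweep.py <<'E'
from st import *
st=status()
p,R,s=pose(); t=T(p); y0=np.degrees(np.arctan2(R[1,0],R[0,0]))
off=np.array([-.0016,0,.0033+.001])
def grip(pd,sr):
    a=np.radians(pd); lip=np.array([.033+.766*sr,.016+.643*sr]); v=np.array([-.139*np.cos(a)-.074*np.sin(a),-.139*np.sin(a)+.074*np.cos(a)]); g=lip+v; return np.array([g[0],0,g[1]])+off
start=t
pts=[start+(grip(-20,0)+[0,.0,0]-start)*k/4 for k in (1,2,3,4)]
pts+=[grip(a,b) for a,b in [(-15,.0095),(-10,.0188),(-5,.028),(0,.037),(5,.048),(10,.060),(13,.070),(16,.080),(18,.088),(20,.095)]]
out=[]
for k,q in enumerate(pts):
    r,p,R=rows(p,R,W(q),y0+.7 if k>1 else y0+.35*(k+1),1); out+=r
for i in range(0,len(out),5): print([out[i:i+5]])
print(np.round(pts,4))
E
python3 sweep.py
```

```text
t 21.98 [0.3739 0.2952 0.1525] trough [-0.1209 -0.0052  0.1525] zdir [ 0.44   0.062 -0.896] gf 19.70017433166504 0.02380174739341645 F [ 2.1 -1.2 -1.3]
top 203 170 rect [394.4 297. ] [56.  22.1] 7.5 z 0.1519 range [0.1422 0.1628]
handle tr [-0.098  -0.0068  0.1519] pitch -20.5 x [-0.1264 -0.0731]
  x -0.09 n 23 z med 0.1077  x -0.07 n 138 z med 0.0548  x -0.05 n 245 z med 0.0479  x -0.03 n 244 z med 0.0409  x -0.01 n 144 z med 0.0355  x 0.01 n 155 z med 0.0486  x 0.03 n 197 z med 0.0422  x 0.05 n 18 z med 0.0253
[[[-0.009, 0.002, 0.009, -0.3], [-0.009, 0.001, 0.008, -0.4], [-0.009, 0.001, 0.009, 0.1], [-0.009, 0.002, 0.008, -0.0], [0.004, -0.0, 0.002, -0.0]]]
[[[0.004, 0.0, 0.003, -0.0], [0.003, 0.0, 0.005, -0.0], [0.003, 0.0, 0.005, -0.0], [-0.0, 0.001, 0.006, -0.0], [-0.002, -0.0, 0.007, -0.0]]]
[[[-0.004, -0.0, 0.003, -0.0], [-0.004, -0.0, 0.004, -0.0], [-0.005, -0.0, 0.003, -0.0], [-0.003, -0.0, 0.003, -0.0]]]
[[-0.1092 -0.0039  0.1487]
 [-0.0974 -0.0026  0.1449]
 [-0.0857 -0.0013  0.1412]
 [-0.0739  0.      0.1374]
 [-0.0764  0.      0.1339]
 [-0.0782  0.      0.1294]
 [-0.0792  0.      0.1241]
 [-0.0793  0.      0.1181]
 [-0.0768  0.      0.1128]
 [-0.0724  0.      0.1076]
 [-0.0671  0.      0.1061]
 [-0.0613  0.      0.1046]
 [-0.0563  0.      0.1043]
 [-0.0518  0.      0.1034]]
```

Call:
apply_moves([
  [[-0.009, 0.002, 0.009, -0.3], [-0.009, 0.001, 0.008, -0.4], [-0.009, 0.001, 0.009, 0], [-0.009, 0.002, 0.008, 0], [0, 0, 0, 0]],
])

```text
time_s: 22.65
eef_pos: [0.4182, 0.3091, 0.137]
tool_rot: [-3.106, 0.456, -2.923]
force: [-17.8, -6.6, 17.0]
width: 0.0237
grasp_force: 37.0
```

Run:
```python
from st import *
d=status('top7'); d2=viewer.grab_frame('scene')['frame']
a=cv2.resize(d['frame'][150:260,100:220],(400,367)); b=cv2.resize(d2[110:220,270:420],(400,293)); c=np.zeros((367,800,3),np.uint8); c[:,:400]=a; c[:293,400:]=b; cv2.imwrite('pics/c7.png',c)
```

```text
t 22.65 [0.4182 0.3091 0.137 ] trough [-0.0747 -0.0003  0.137 ] zdir [ 0.437  0.06  -0.897] gf 36.988168358802795 0.023677701237177926 F [-17.8  -6.6  17. ]
top 172 138 rect [438.  311.9] [48.7 22.8] 7.6 z 0.1371 range [0.1271 0.1483]
handle tr [-0.0527 -0.0011  0.1371] pitch -22.7 x [-0.0778 -0.0314]
  x -0.05 n 24 z med 0.0953  x -0.03 n 102 z med 0.0395  x -0.01 n 202 z med 0.0331  x 0.01 n 265 z med 0.0325  x 0.03 n 210 z med 0.0453  x 0.05 n 45 z med 0.0466
```

View pics/c7.png

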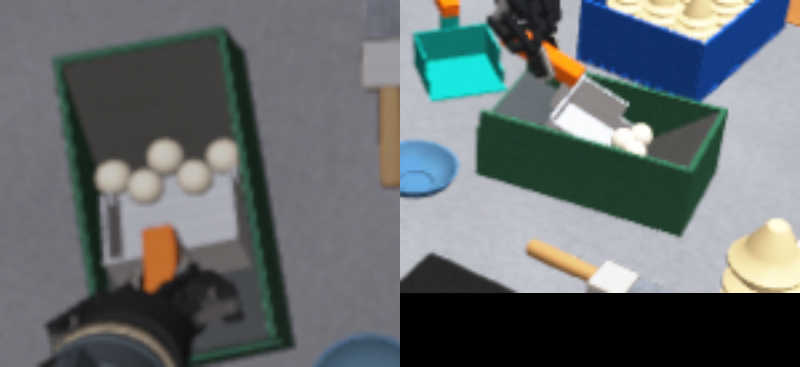

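Call:
apply_moves([
  [[0.005, 0, 0.001, 0], [0.004, 0, 0.003, 0], [0.003, 0, 0.005, 0], [0.003, 0, 0.005, 0], [0, 0, 0, 0]],
])

```text
time_s: 23.38
eef_pos: [0.4167, 0.3096, 0.1234]
tool_rot: [-3.109, 0.471, -2.928]
force: [-7.6, -10.3, 37.2]
width: 0.024
grasp_force: 27.3
```

Run:
```python
from st import *
d=status('top8')
```

```text
t 23.38 [0.4167 0.3096 0.1234] trough [-0.0762  0.0004  0.1234] zdir [ 0.45   0.064 -0.891] gf 27.321516573429108 0.02398243676410615 F [ -7.6 -10.3  37.2]
top 182 137 rect [434.3 310.5] [49.9 25.6] 8.0 z 0.1367 range [0.1268 0.1464]
handle tr [-0.0575 -0.001   0.1367] pitch -19.8 x [-0.081  -0.0346]
  x -0.05 n 23 z med 0.0936  x -0.03 n 119 z med 0.0399  x -0.01 n 222 z med 0.0345  x 0.01 n 272 z med 0.0318  x 0.03 n 224 z med 0.0474  x 0.05 n 56 z med 0.0472
```

Call:
apply_moves([
  [[0, 0, 0, 0], [0, 0, 0, 0], [-0.001, 0, -0.008, 0], [0, 0, -0.008, 0], [0, 0, 0, 0]],
], fingers=0.42)

```text
time_s: 24.05
eef_pos: [0.4062, 0.3076, 0.1342]
tool_rot: [-3.108, 0.46, -2.924]
force: [0.9, 0.2, -0.0]
width: 0.0358
grasp_force: 0.0
```

Call:
apply_moves([
  [[0, 0, 0, 0], [0, 0, 0, 0], [0, 0, 0, 0]],
], fingers=0, squeeze=28)

```text
time_s: 24.42
eef_pos: [0.4062, 0.3076, 0.1337]
tool_rot: [-3.108, 0.46, -2.924]
force: [-3.7, -1.3, 6.4]
width: 0.0238
grasp_force: 26.9
```

Run:
```python
from st import *
d=status('top9')
p,R,s=pose(); y0=np.degrees(np.arctan2(R[1,0],R[0,0])); t=T(p)
def rot(a): a=np.radians(a); v=np.array([-.045*np.cos(a)-.074*np.sin(a),-.045*np.sin(a)+.074*np.cos(a)]); return np.array([v[0],0,v[1]])
out=[]
for k,a in enumerate([-16,-12,-8,-4,0,4,8,12,15]):
    f=.006*(k+1)/9; q=t+rot(a)-rot(-20)+[f,-t[1],-.364*f-.0015]
    r,p,R=rows(p,R,W(q),y0,1); out+=r
print([out[:5]]);print([out[5:]]); print(T(p))
```

```text
t 24.43 [0.4062 0.3076 0.1337] trough [-0.0869  0.0006  0.1337] zdir [ 0.44   0.063 -0.896] gf 26.948836147785187 0.023849077531661697 F [-3.7 -1.3  6.4]
top 230 195 rect [430.8 310.5] [58.6 24.6] 8.1 z 0.1387 range [0.1286 0.1494]
handle tr [-0.0613 -0.0007  0.1387] pitch -19.2 x [-0.0901 -0.0336]
  x -0.05 n 24 z med 0.0952  x -0.03 n 112 z med 0.0393  x -0.01 n 203 z med 0.0333  x 0.01 n 271 z med 0.0313  x 0.03 n 214 z med 0.0465  x 0.05 n 46 z med 0.0461
[[[0.006, -0.0, 0.001, -0.0], [0.006, -0.0, -0.001, -0.0], [0.005, -0.0, 0.0, -0.0], [0.006, -0.0, 0.0, -0.0], [0.005, -0.0, 0.001, -0.0]]]
[[[0.006, 0.0, 0.002, -0.0], [0.005, 0.0, 0.001, -0.0], [0.005, 0.0, 0.002, -0.0], [0.004, 0.0, 0.002, -0.0]]]
[-0.12632998 -0.00038019  0.10527326]
```

Call:
apply_moves([
  [[0.006, 0, 0.001, 0], [0.006, 0, 0, 0], [0.005, 0, 0, 0], [0.006, 0, 0.001, 0], [0, 0, 0, 0]],
])

```text
time_s: 25.1
eef_pos: [0.3881, 0.3044, 0.1232]
tool_rot: [-3.11, 0.464, -2.925]
force: [-3.1, 0.7, 12.7]
width: 0.0242
grasp_force: 27.5
```

Run:
```python
from st import *
d=status('top10')
```

```text
t 25.10 [0.3881 0.3044 0.1232] trough [-0.1052  0.001   0.1232] zdir [ 0.443  0.065 -0.894] gf 27.52549856901169 0.02423716661701269 F [-3.1  0.7 12.7]
top 244 215 rect [412.5 307.6] [62.7 24.2] 8.5 z 0.1359 range [0.1313 0.1412]
handle tr [-0.0801 -0.0004  0.1359] pitch -6.7 x [-0.1104 -0.0502]
  x -0.05 n 64 z med 0.0517  x -0.03 n 222 z med 0.0472  x -0.01 n 249 z med 0.0448  x 0.01 n 265 z med 0.0423  x 0.03 n 266 z med 0.0578  x 0.05 n 131 z med 0.0544
```

```bash
cat > balls.py <<'E'
from st import *
def balls(f,X=(-.13,.125)):
    d=dict(np.load(f+'.npz')); P=T(cloud(d)); g=d['frame'][150:265,95:215]
    b,gr,r=[g[...,i].astype(int) for i in range(3)]
    warm=np.clip((r-b)*6,0,255).astype(np.uint8); warm[(r<120)]=0
    k=6; w=cv2.GaussianBlur(cv2.resize(warm,None,fx=k,fy=k,interpolation=cv2.INTER_CUBIC),(9,9),2)
    c=cv2.HoughCircles(w,cv2.HOUGH_GRADIENT,1,40,param1=80,param2=12,minRadius=25,maxRadius=40)
    for x,y,rr in (c[0] if c is not None else []):
        u,v=int(95+x/k),int(150+y/k); q=P[v-1:v+2,u-1:u+2].reshape(-1,3); print('  ball px',u,v,'r',round(float(rr/k),1),'top at trough',np.nanmedian(q,0).round(3))
if __name__=='__main__':
    import sys
    for f in sys.argv[1:]: print(f); balls(f)
E
python3 balls.py top6 top9 top10; python3 -c "
import cv2
a=cv2.resize(cv2.imread('pics/top10.png')[150:250,100:210],(660,600),interpolation=cv2.INTER_CUBIC); cv2.imwrite('pics/c10.png',a)"
```

```text
top6
  ball px 151 200 r 5.2 top at trough [ 0.029 -0.002  0.045]
  ball px 139 202 r 5.0 top at trough [0.03  0.03  0.046]
  ball px 164 198 r 4.6 top at trough [ 0.029 -0.036  0.045]
  ball px 147 209 r 4.7 top at trough [0.006 0.011 0.053]
  ball px 158 207 r 4.8 top at trough [ 0.005 -0.018  0.054]
  ball px 146 227 r 6.2 top at trough [-0.038  0.023  0.044]
top9
  ball px 158 202 r 4.9 top at trough [ 0.019 -0.02   0.053]
  ball px 143 205 r 5.3 top at trough [0.018 0.02  0.051]
  ball px 133 202 r 5.0 top at trough [0.032 0.044 0.049]
  ball px 149 196 r 5.0 top at trough [ 0.038 -0.     0.054]
  ball px 167 196 r 4.9 top at trough [ 0.031 -0.044  0.048]
top10
  ball px 140 200 r 5.3 top at trough [0.03  0.022 0.067]
  ball px 157 197 r 5.0 top at trough [ 0.029 -0.022  0.066]
  ball px 148 194 r 5.4 top at trough [0.043 0.001 0.058]
  ball px 165 190 r 5.0 top at trough [ 0.044 -0.044  0.058]
  ball px 131 196 r 5.1 top at trough [0.047 0.045 0.06 ]
```

View pics/c10.png

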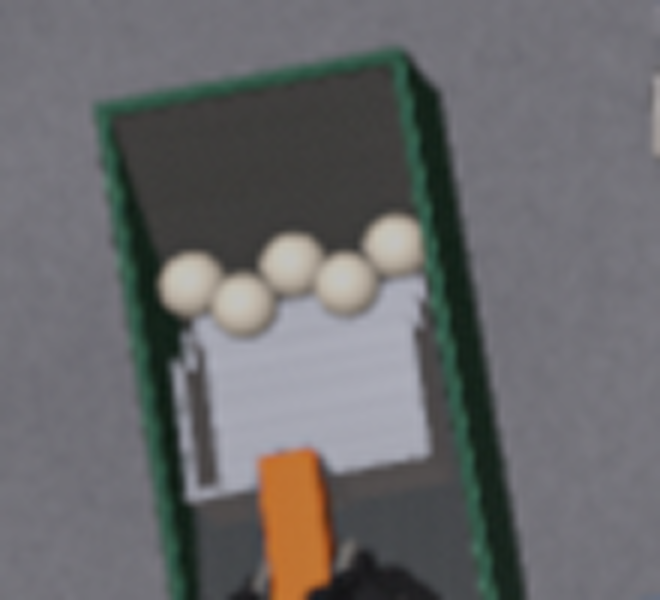

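Call:
apply_moves([
  [[-0.003, 0, 0.003, 0], [-0.003, 0, 0.003, 0], [-0.003, 0, 0.003, 0], [0, 0, 0, 0]],
])

```text
time_s: 25.65
eef_pos: [0.4003, 0.3066, 0.1189]
tool_rot: [-3.11, 0.463, -2.926]
force: [-0.7, 1.3, 8.6]
width: 0.0234
grasp_force: 27.2
```

Run:
```python
from st import *
d=status('top11')
from balls import balls
balls('top11')
```

```text
t 25.65 [0.4003 0.3066 0.1189] trough [-0.0928  0.0008  0.1189] zdir [ 0.443  0.064 -0.894] gf 27.203624546527863 0.023370687385397562 F [-0.7  1.3  8.6]
top 240 192 rect [424.7 309.7] [62.1 23.8] 11.6 z 0.1318 range [0.1263 0.1372]
handle tr [-0.0671 -0.0005  0.1318] pitch -7.3 x [-0.0969 -0.0385]
  x -0.05 n 23 z med 0.0922  x -0.03 n 112 z med 0.0443  x -0.01 n 246 z med 0.0418  x 0.01 n 258 z med 0.0398  x 0.03 n 281 z med 0.0561  x 0.05 n 153 z med 0.0582
  ball px 140 199 r 5.3 top at trough [0.033 0.022 0.062]
  ball px 157 196 r 4.9 top at trough [ 0.032 -0.022  0.063]
  ball px 131 195 r 5.1 top at trough [0.048 0.043 0.061]
  ball px 165 189 r 5.2 top at trough [ 0.047 -0.045  0.063]
  ball px 148 193 r 5.5 top at trough [ 0.044 -0.001  0.062]
```

Call:
apply_moves([
  [[0, 0, 0, 0], [0, 0, 0, 0]],
], fingers=0, squeeze=60)

```text
time_s: 25.95
eef_pos: [0.4004, 0.3068, 0.1189]
tool_rot: [-3.11, 0.464, -2.926]
force: [2.5, 1.8, 6.3]
width: 0.0232
grasp_force: 58.7
```

Call:
apply_moves([
  [[-0.009, 0, -0.002, 0], [-0.009, 0, -0.002, 0], [-0.009, 0, -0.002, 0], [-0.009, 0, -0.002, 0], [-0.009, 0, -0.002, 0]],
])

```text
time_s: 26.58
eef_pos: [0.4295, 0.3117, 0.1444]
tool_rot: [-3.106, 0.45, -2.92]
force: [-23.5, -5.1, 17.1]
width: 0.0236
grasp_force: 62.5
```

Run:
```python
from st import *
d=status('top12')
from balls import balls
balls('top12')
```

```text
t 26.57 [0.4295 0.3117 0.1444] trough [-0.0631 -0.      0.1444] zdir [ 0.432  0.061 -0.9  ] gf 62.50782608985901 0.023596642668607996 F [-23.5  -5.1  17.1]
top 186 162 rect [452.2 314.3] [51.7 23.2] 7.4 z 0.1512 range [0.1391 0.1625]
handle tr [-0.0404 -0.0017  0.1512] pitch -23.8 x [-0.0651 -0.0148]
  x -0.03 n 27 z med 0.1068  x -0.01 n 116 z med 0.0502  x 0.01 n 221 z med 0.0424  x 0.03 n 274 z med 0.0552  x 0.05 n 138 z med 0.0551
  ball px 140 200 r 5.0 top at trough [0.03  0.022 0.061]
  ball px 131 196 r 5.2 top at trough [0.046 0.044 0.059]
  ball px 158 196 r 4.9 top at trough [ 0.032 -0.024  0.063]
  ball px 148 194 r 5.8 top at trough [0.042 0.001 0.06 ]
  ball px 165 188 r 5.1 top at trough [ 0.049 -0.045  0.06 ]
```

Call:
apply_moves([
  [[0.009, 0, 0.002, 0], [0.009, 0, 0.002, 0], [0.009, 0, 0.002, 0], [0.008, 0, 0.002, 0], [0, 0, 0, 0]],
])

```text
time_s: 27.25
eef_pos: [0.4103, 0.3077, 0.1275]
tool_rot: [-3.107, 0.47, -2.928]
force: [3.1, -9.5, 23.8]
width: 0.0231
grasp_force: 62.5
```

Run:
```python
from st import *
d=status('top13')
from balls import balls
balls('top13')
```

```text
t 27.25 [0.4103 0.3077 0.1275] trough [-8.280e-02 -1.000e-04  1.275e-01] zdir [ 0.45   0.062 -0.891] gf 62.49623000621796 0.023137836555327005 F [ 3.1 -9.5 23.8]
top 200 180 rect [431.7 309.4] [55.4 22.4] 7.4 z 0.1367 range [0.1264 0.1475]
handle tr [-0.0603 -0.002   0.1367] pitch -19.0 x [-0.088  -0.0348]
  x -0.05 n 21 z med 0.0949  x -0.03 n 117 z med 0.0414  x -0.01 n 222 z med 0.0352  x 0.01 n 266 z med 0.0311  x 0.03 n 242 z med 0.0486  x 0.05 n 77 z med 0.0479
  ball px 160 199 r 5.0 top at trough [ 0.025 -0.026  0.053]
  ball px 142 203 r 5.2 top at trough [0.024 0.021 0.053]
  ball px 150 196 r 5.3 top at trough [ 0.038 -0.002  0.055]
  ball px 133 199 r 5.1 top at trough [0.038 0.042 0.053]
  ball px 164 193 r 6.2 top at trough [ 0.039 -0.039  0.054]
  ball px 145 251 r 6.2 top at trough [-0.126 -0.019  0.276]
```

Call:
apply_moves([
  [[0.005, 0, 0, 0], [0.005, 0, 0, 0], [0.005, 0, 0, 0], [0.005, 0, 0.001, 0]],
])

```text
time_s: 27.8
eef_pos: [0.3925, 0.3041, 0.1171]
tool_rot: [-3.108, 0.468, -2.928]
force: [-0.7, -8.2, 22.5]
width: 0.0236
grasp_force: 61.7
```

Call:
apply_moves([
  [[-0.003, 0, 0.003, 0], [-0.003, 0, 0.003, 0], [-0.003, 0, 0.003, 0], [0, 0, 0, 0]],
])

```text
time_s: 28.3
eef_pos: [0.4039, 0.3075, 0.1125]
tool_rot: [-3.111, 0.466, -2.926]
force: [-0.9, 1.0, 14.7]
width: 0.0237
grasp_force: 60.9
```

Run:
```python
from st import *
d=status('top14')
from balls import balls
balls('top14')
```

```text
t 28.30 [0.4039 0.3075 0.1125] trough [-0.0891  0.001   0.1125] zdir [ 0.445  0.066 -0.893] gf 60.945632457733154 0.023700722427673567 F [-0.9  1.  14.7]
top 218 181 rect [424.4 309.8] [55.5 24.8] 11.3 z 0.1292 range [0.1252 0.1332]
handle tr [-0.0674 -0.0006  0.1292] pitch -4.0 x [-0.094  -0.0416]
  x -0.05 n 25 z med 0.0903  x -0.03 n 135 z med 0.0453  x -0.01 n 248 z med 0.0437  x 0.01 n 246 z med 0.0421  x 0.03 n 295 z med 0.0460  x 0.05 n 211 z med 0.0626  x 0.07 n 34 z med 0.0539
  ball px 140 198 r 5.0 top at trough [0.035 0.02  0.067]
  ball px 130 193 r 5.3 top at trough [0.052 0.044 0.067]
  ball px 165 187 r 5.0 top at trough [ 0.051 -0.046  0.066]
  ball px 157 194 r 5.2 top at trough [ 0.036 -0.024  0.069]
  ball px 146 190 r 5.8 top at trough [0.053 0.003 0.064]
```

Call:
apply_moves([
  [[0.001, 0, 0.004, 0], [0.001, 0, 0.004, 0], [0.001, 0, 0.004, 0], [0, 0, 0, 0]],
])

```text
time_s: 28.85
eef_pos: [0.4068, 0.3081, 0.1005]
tool_rot: [-3.111, 0.467, -2.926]
force: [1.4, 2.0, 10.9]
width: 0.0236
grasp_force: 59.1
```

Run:
```python
from st import *
d=status('top15')
from balls import balls
balls('top15')
```

```text
t 28.85 [0.4068 0.3081 0.1005] trough [-0.0862  0.0009  0.1005] zdir [ 0.446  0.066 -0.893] gf 59.05733585357666 0.023649318058301002 F [ 1.4  2.  10.9]
top 212 164 rect [426.2 310.8] [53.1 24.4] 8.3 z 0.1217 range [0.1176 0.1256]
handle tr [-0.0659  0.0006  0.1217] pitch 5.3 x [-0.091  -0.0407]
  x -0.03 n 113 z med 0.0437  x -0.01 n 252 z med 0.0439  x 0.01 n 258 z med 0.0450  x 0.03 n 290 z med 0.0480  x 0.05 n 243 z med 0.0685  x 0.07 n 115 z med 0.0698
  ball px 163 182 r 5.0 top at trough [ 0.063 -0.044  0.074]
  ball px 145 185 r 5.1 top at trough [0.064 0.001 0.076]
  ball px 128 188 r 5.3 top at trough [0.064 0.045 0.072]
  ball px 155 190 r 5.0 top at trough [ 0.045 -0.023  0.077]
  ball px 138 195 r 5.0 top at trough [0.042 0.023 0.074]
```

Call:
apply_moves([
  [[0.001, 0, 0.004, 0], [0.001, 0, 0.004, 0], [0, 0, 0, 0], [0, 0, 0, 0]],
])

```text
time_s: 29.4
eef_pos: [0.4081, 0.3078, 0.0918]
tool_rot: [-3.11, 0.465, -2.926]
force: [2.1, 2.3, 7.6]
width: 0.0234
grasp_force: 58.4
```

Run:
```python
from st import *
d=status('top16')
from balls import balls
balls('top16')
```

```text
t 29.40 [0.4081 0.3078 0.0918] trough [-0.0849  0.0004  0.0918] zdir [ 0.445  0.065 -0.893] gf 58.42618703842163 0.02342810503569681 F [2.1 2.3 7.6]
top 206 164 rect [427.5 309.9] [50.2 23.5] 11.1 z 0.1167 range [0.1117 0.1224]
handle tr [-0.0644 -0.0012  0.1167] pitch 9.3 x [-0.0886 -0.0411]
  x -0.03 n 125 z med 0.0634  x -0.01 n 229 z med 0.0584  x 0.01 n 258 z med 0.0457  x 0.03 n 264 z med 0.0491  x 0.05 n 285 z med 0.0527  x 0.07 n 182 z med 0.0748  x 0.09 n 20 z med 0.0598
  ball px 159 214 r 4.9 top at trough [-0.016 -0.02   0.069]
  ball px 127 185 r 5.3 top at trough [0.071 0.044 0.081]
  ball px 162 179 r 4.9 top at trough [ 0.069 -0.045  0.082]
  ball px 144 182 r 5.2 top at trough [0.071 0.001 0.082]
  ball px 141 217 r 4.7 top at trough [-0.015  0.025  0.07 ]
```

Call:
apply_moves([
  [[-0.004, 0, 0.002, 0], [-0.004, 0, 0.002, 0], [0, 0, 0, 0], [0, 0, 0, 0]],
])

```text
time_s: 29.95
eef_pos: [0.4154, 0.3086, 0.0905]
tool_rot: [-3.109, 0.462, -2.925]
force: [-1.4, 0.8, 5.3]
width: 0.0234
grasp_force: 58.4
```

Run:
```python
from st import *
d=status('top17')
from balls import balls
balls('top17')
```

```text
t 29.95 [0.4154 0.3086 0.0905] trough [-0.0776 -0.0003  0.0905] zdir [ 0.442  0.064 -0.895] gf 58.42261612415314 0.023404121148243005 F [-1.4  0.8  5.3]
top 204 152 rect [435. 311.] [50.5 23.8] 11.9 z 0.1152 range [0.1101 0.1199]
handle tr [-0.0558 -0.0012  0.1152] pitch 6.4 x [-0.0817 -0.0335]
  x -0.03 n 32 z med 0.0829  x -0.01 n 251 z med 0.0598  x 0.01 n 231 z med 0.0424  x 0.03 n 265 z med 0.0461  x 0.05 n 272 z med 0.0489  x 0.07 n 185 z med 0.0524
  ball px 147 197 r 4.8 top at trough [0.032 0.001 0.074]
  ball px 142 215 r 5.0 top at trough [-0.01   0.023  0.068]
  ball px 159 211 r 4.8 top at trough [-0.008 -0.021  0.066]
  ball px 128 186 r 5.0 top at trough [0.068 0.043 0.08 ]
  ball px 162 180 r 5.0 top at trough [ 0.068 -0.044  0.078]
```

Call:
apply_moves([
  [[0, 0.004, 0, 0], [0, 0.005, 0, 0], [0, 0, 0, 0], [0, 0, 0, 0], [0, 0, 0, 0]],
])

```text
time_s: 30.62
eef_pos: [0.4138, 0.316, 0.0899]
tool_rot: [-3.106, 0.462, -2.926]
force: [2.2, -4.6, 5.2]
width: 0.0233
grasp_force: 58.5
```

Run:
```python
from st import *
d=status('top18')
from balls import balls
balls('top18')
```

```text
t 30.62 [0.4138 0.316  0.0899] trough [-0.0777  0.0073  0.0899] zdir [ 0.443  0.061 -0.895] gf 58.499815464019775 0.02325643299388722 F [ 2.2 -4.6  5.2]
top 202 150 rect [433.2 318.4] [49.7 23.5] 11.5 z 0.1147 range [0.1098 0.1196]
handle tr [-0.0561  0.0054  0.1147] pitch 7.7 x [-0.082 -0.034]
  x -0.03 n 33 z med 0.0818  x -0.01 n 266 z med 0.0612  x 0.01 n 211 z med 0.0477  x 0.03 n 234 z med 0.0456  x 0.05 n 302 z med 0.0500  x 0.07 n 166 z med 0.0541
  ball px 132 191 r 5.2 top at trough [0.054 0.036 0.076]
  ball px 159 181 r 5.1 top at trough [ 0.066 -0.036  0.08 ]
  ball px 147 207 r 4.8 top at trough [0.008 0.006 0.069]
  ball px 157 211 r 4.8 top at trough [-0.007 -0.016  0.065]
  ball px 139 215 r 5.1 top at trough [-0.008  0.03   0.066]
```

Call:
apply_moves([
  [[0, 0, 0, 0], [0, -0.005, 0, 0], [0, -0.005, 0, 0], [0, -0.005, 0, 0], [0, 0, 0, 0]],
])

```text
time_s: 31.3
eef_pos: [0.4163, 0.3025, 0.0904]
tool_rot: [-3.109, 0.461, -2.925]
force: [0.3, 3.2, 5.3]
width: 0.0233
grasp_force: 59.5
```

Call:
apply_moves([
  [[0, 0, 0, 0], [0, 0, 0, 0], [0, 0, 0, 0]],
], fingers=0, squeeze=90)

```text
time_s: 31.68
eef_pos: [0.4164, 0.3024, 0.0903]
tool_rot: [-3.108, 0.461, -2.924]
force: [1.1, 4.0, 5.3]
width: 0.0227
grasp_force: 87.9
```

Run:
```python
from st import *
d=status('top19')
from balls import balls
balls('top19')
```

```text
t 31.68 [0.4164 0.3024 0.0903] trough [-0.0779 -0.0065  0.0903] zdir [ 0.441  0.063 -0.895] gf 87.94634699821472 0.022656495044399313 F [1.1 4.  5.3]
top 199 158 rect [435.3 304.5] [50.7 24.9] 9.5 z 0.1145 range [0.1097 0.1191]
handle tr [-0.0577 -0.0072  0.1145] pitch 7.8 x [-0.082  -0.0344]
  x -0.03 n 38 z med 0.0815  x -0.01 n 278 z med 0.0610  x 0.01 n 247 z med 0.0651  x 0.03 n 223 z med 0.0470  x 0.05 n 274 z med 0.0484  x 0.07 n 157 z med 0.0502
  ball px 140 205 r 5.1 top at trough [0.016 0.023 0.071]
  ball px 165 200 r 4.8 top at trough [ 0.016 -0.042  0.073]
  ball px 162 211 r 4.8 top at trough [-0.01  -0.029  0.065]
  ball px 152 207 r 5.0 top at trough [ 0.006 -0.006  0.069]
  ball px 144 214 r 5.0 top at trough [-0.008  0.017  0.065]
```

Call:
apply_moves([
  [[-0.003, 0.003, -0.005, 0], [-0.005, 0.002, -0.01, 0], [-0.008, 0.001, -0.016, 0], [-0.009, 0, -0.018, 0], [-0.009, 0, -0.018, 0]],
])

```text
time_s: 32.35
eef_pos: [0.4136, 0.3091, 0.1645]
tool_rot: [-3.105, 0.456, -2.923]
force: [0.3, -0.5, -4.6]
width: 0.0232
grasp_force: 88.1
```

Call:
apply_moves([
  [[-0.009, 0, -0.018, 0], [-0.009, 0, -0.018, 0], [-0.007, 0, -0.014, 0], [-0.004, 0, -0.008, 0], [0, 0, 0, 0]],
])

```text
time_s: 32.98
eef_pos: [0.4144, 0.3119, 0.2296]
tool_rot: [-3.107, 0.459, -2.924]
force: [0.4, 0.1, -5.0]
width: 0.0228
grasp_force: 88.2
```

Run:
```python
from st import *
d=status('top20')
from balls import balls
balls('top20')
p,R,s=pose(); print(R, s['joint_positions'])
```

```text
t 32.98 [0.4144 0.3119 0.2296] trough [-0.0779  0.0031  0.2296] zdir [ 0.44   0.062 -0.896] gf 88.21027994155884 0.022846414616185425 F [ 0.4  0.1 -5. ]
top 12 12 rect [413.6 317.9] [6.7 9.3] 0.4 z 0.2479 range [0.2458 0.2497]
handle tr [-0.0779  0.0097  0.2479] pitch 0.6 x [-0.0813 -0.0741]
  x -0.03 n 42 z med 0.2195  x -0.01 n 300 z med 0.1987  x 0.01 n 295 z med 0.2024  x 0.03 n 258 z med 0.1824  x 0.05 n 320 z med 0.1843  x 0.07 n 159 z med 0.1858
  ball px 134 199 r 5.8 top at trough [0.004 0.003 0.207]
  ball px 120 196 r 5.6 top at trough [0.017 0.033 0.207]
  ball px 149 192 r 5.6 top at trough [ 0.013 -0.033  0.207]
  ball px 125 207 r 5.7 top at trough [-0.01   0.026  0.205]
  ball px 145 204 r 5.9 top at trough [-0.012 -0.019  0.205]
[[-0.8756471  -0.2007217   0.43926411]
 [-0.19377744  0.9791389   0.06113354]
 [-0.44237141 -0.03158806 -0.89627548]] [ 0.79408025 -0.00703593 -0.46870016  0.73538664 -0.27385065  0.53241703]
```

```bash
cat > pour.py <<'E'
from st import *
J=np.array([.4742,-.3465])
p,R,s=pose()
vw=np.r_[U.T@np.array([.150,-.023]),-.046]; vt=R.T@vw
corn={}
for n,v in dict(lip=(.150,-.001,-.046),lipR=(.150,-.051,-.046),lipL=(.150,.049,-.046),heelR=(.057,-.051,-.055),heelL=(.057,.049,-.055)).items(): corn[n]=R.T@np.r_[U.T@np.array(v[:2]),v[2]]
tgt=np.array([*J,.150])
def tcp(turn): Rk=R@Rot.from_euler('z',turn,degrees=True).as_matrix(); return tgt-Rk@vt,Rk
if __name__=='__main__':
    a,_=tcp(0); a=a+[0,0,.03]; print('start pour tcp',a)
    n=16; f=np.linspace(0,1,n+1); f=f*f*(3-2*f); out=[]; q=p.copy()
    for k in range(1,n+1):
        w=p+(a-p)*f[k]; t=np.round(R.T@(w-q),3); q=q+R@t; out.append([*map(float,t),0])
    for i in range(0,n,5): print([out[i:i+5]])
    for tr in (0,30,50,70,90,110,120):
        x,Rk=tcp(tr); sx=Rk@(corn['lip']-corn['lip']) ; print(tr,x.round(3),{n:(np.r_[(x+Rk@c)[:2]-J,(x+Rk@c)[2]]).round(3).tolist() for n,c in corn.items()})
E
python3 pour.py
```

```text
start pour tcp [ 0.322622   -0.35378756  0.226     ]
[[[0.002, -0.007, -0.001, 0], [0.007, -0.02, -0.002, 0], [0.01, -0.031, -0.004, 0], [0.014, -0.041, -0.005, 0], [0.016, -0.048, -0.006, 0]]]
[[[0.018, -0.053, -0.007, 0], [0.019, -0.057, -0.007, 0], [0.019, -0.06, -0.007, 0], [0.02, -0.059, -0.007, 0], [0.019, -0.057, -0.008, 0]]]
[[[0.018, -0.053, -0.006, 0], [0.016, -0.048, -0.006, 0], [0.013, -0.041, -0.005, 0], [0.01, -0.031, -0.004, 0], [0.007, -0.02, -0.002, 0]]]
[[[0.003, -0.007, -0.001, 0]]]
0 [ 0.323 -0.354  0.196] {'lip': [-0.004, 0.022, 0.15], 'lipR': [0.006, -0.027, 0.15], 'lipL': [-0.014, 0.071, 0.15], 'heelR': [-0.086, -0.046, 0.141], 'heelL': [-0.105, 0.052, 0.141]}
30 [ 0.335 -0.296  0.206] {'lip': [0.006, 0.021, 0.155], 'lipR': [-0.007, -0.026, 0.144], 'lipL': [0.019, 0.068, 0.166], 'heelR': [-0.097, 0.0, 0.139], 'heelL': [-0.07, 0.094, 0.161]}
50 [ 0.357 -0.265  0.219] {'lip': [0.012, 0.017, 0.158], 'lipR': [-0.015, -0.021, 0.14], 'lipL': [0.039, 0.055, 0.175], 'heelR': [-0.092, 0.032, 0.143], 'heelL': [-0.038, 0.108, 0.178]}
70 [ 0.388 -0.245  0.235] {'lip': [0.016, 0.011, 0.16], 'lipR': [-0.021, -0.014, 0.138], 'lipL': [0.054, 0.036, 0.181], 'heelR': [-0.078, 0.059, 0.152], 'heelL': [-0.003, 0.109, 0.195]}
90 [ 0.423 -0.237  0.253] {'lip': [0.019, 0.004, 0.16], 'lipR': [-0.024, -0.005, 0.137], 'lipL': [0.062, 0.013, 0.184], 'heelR': [-0.056, 0.079, 0.164], 'heelL': [0.031, 0.096, 0.211]}
110 [ 0.459 -0.244  0.27 ] {'lip': [0.019, -0.004, 0.16], 'lipR': [-0.025, 0.005, 0.137], 'lipL': [0.063, -0.012, 0.182], 'heelR': [-0.029, 0.089, 0.178], 'heelL': [0.059, 0.072, 0.223]}
120 [ 0.475 -0.253  0.278] {'lip': [0.019, -0.007, 0.159], 'lipR': [-0.024, 0.009, 0.138], 'lipL': [0.061, -0.024, 0.18], 'heelR': [-0.015, 0.09, 0.185], 'heelL': [0.07, 0.056, 0.227]}
```

Call:
apply_moves([
  [[0.002, -0.007, -0.001, 0], [0.007, -0.02, -0.002, 0], [0.01, -0.031, -0.004, 0], [0.014, -0.041, -0.005, 0], [0.016, -0.048, -0.006, 0]],
])

```text
time_s: 33.65
eef_pos: [0.3922, 0.1554, 0.2277]
tool_rot: [-3.106, 0.459, -2.923]
force: [-0.3, -1.6, -3.7]
width: 0.0229
grasp_force: 89.4
```

Call:
apply_moves([
  [[0.018, -0.053, -0.007, 0], [0.018, -0.055, -0.007, 0], [0.018, -0.055, -0.007, 0], [0.018, -0.055, -0.007, 0], [0.018, -0.055, -0.007, 0]],
])

```text
time_s: 34.28
eef_pos: [0.3578, -0.1023, 0.2278]
tool_rot: [-3.105, 0.456, -2.924]
force: [2.0, -0.2, -5.0]
width: 0.0228
grasp_force: 89.2
```

Call:
apply_moves([
  [[0.018, -0.053, -0.006, 0], [0.016, -0.048, -0.006, 0], [0.013, -0.041, -0.005, 0], [0.01, -0.031, -0.004, 0], [0.007, -0.02, -0.002, 0]],
])

```text
time_s: 34.9
eef_pos: [0.3306, -0.3051, 0.2259]
tool_rot: [-3.106, 0.453, -2.926]
force: [0.3, 0.4, -4.1]
width: 0.0229
grasp_force: 89.3
```

```bash
cat > pour2.py <<'E'
from pour import *
tgt=np.array([J[0]+.008,J[1]+.010,.150])
print('t',s['time_s'],p,R[:,2],s['joint_positions'],s['force'],s['grasp_force'])
def tcp(turn): Rk=R@Rot.from_euler('z',turn,degrees=True).as_matrix(); return tgt-Rk@vt,Rk
a,_=tcp(0); out=[]; q=p.copy(); Rc=R.copy()
for k in range(2):
    w=p+(a-p)*(k+1)/2; t=np.round(Rc.T@(w-q),3); q=q+Rc@t; out.append([*map(float,t),0])
for k in range(1,13):
    w,_=tcp(10*k); t=np.round(Rc.T@(w-q),3); q=q+Rc@t; Rc=Rc@Rot.from_euler('z',10,degrees=True).as_matrix(); out.append([*map(float,t),10])
for i in range(0,len(out),5): print([out[i:i+5]])
E
python3 pour2.py
python3 - <<'E'
from st import *
d=grab('top','top21'); P=cloud(d); f=d['frame'].astype(int); m=((f[...,2]-f[...,0])>12)&(f[...,2]>130)&(abs(P[...,0]-.47)<.15)&(abs(P[...,1]+.33)<.13)&(P[...,2]>.14)
print('white px near scoop',m.sum()); print(manip.get_state()['force'])
E
```

```text
t 34.9 [ 0.33057216 -0.30509075  0.22587891] [ 0.43506647  0.05891952 -0.89846851] [-1.00001272 -0.02323105 -0.47277202  0.91767154  0.40926215 -1.16504358] [ 0.33356043  0.37792744 -4.13328779] 89.32294249534607
[[[0.01, -0.018, 0.012, 0], [0.01, -0.019, 0.013, 0], [-0.005, 0.02, -0.0, 10], [-0.006, 0.019, -0.0, 10], [-0.005, 0.02, -0.0, 10]]]
[[[-0.006, 0.019, -0.0, 10], [-0.005, 0.02, -0.0, 10], [-0.006, 0.019, -0.0, 10], [-0.005, 0.02, -0.0, 10], [-0.006, 0.019, -0.0, 10]]]
[[[-0.005, 0.02, -0.0, 10], [-0.006, 0.019, -0.0, 10], [-0.005, 0.02, -0.0, 10], [-0.006, 0.019, -0.0, 10]]]
white px near scoop 710
[ 1.77610132 -2.5327097  -4.20708347]
```

Call:
apply_moves([
  [[0.01, -0.018, 0.012, 0], [0.01, -0.019, 0.013, 0], [0, 0, 0, 0], [0, 0, 0, 0]],
])

```text
time_s: 35.45
eef_pos: [0.3325, -0.3413, 0.1963]
tool_rot: [-3.108, 0.454, -2.925]
force: [-1.1, 0.7, -4.1]
width: 0.023
grasp_force: 89.6
```

```bash
python3 pour2.py; python3 -c "
from st import *
d=grab('top','top22'); cv2.imwrite('pics/c22.png',cv2.resize(d['frame'][150:270,320:480],(640,480),interpolation=cv2.INTER_CUBIC))"
```

```text
t 35.45 [ 0.33245774 -0.34129691  0.19632665] [ 0.43549978  0.06113078 -0.89811078] [-1.04442569  0.06064232 -0.46690659  0.86054381  0.41945293 -1.2145581 ] [-1.09291614  0.6616619  -4.13621043] 89.61467742919922
[[[0.001, -0.001, -0.0, 0], [0.001, -0.001, -0.001, 0], [-0.005, 0.019, 0.0, 10], [-0.006, 0.02, 0.0, 10], [-0.005, 0.019, 0.0, 10]]]
[[[-0.006, 0.02, 0.0, 10], [-0.005, 0.019, 0.0, 10], [-0.006, 0.02, 0.0, 10], [-0.005, 0.019, 0.0, 10], [-0.006, 0.02, 0.0, 10]]]
[[[-0.005, 0.019, 0.0, 10], [-0.006, 0.02, 0.0, 10], [-0.005, 0.019, 0.0, 10], [-0.006, 0.02, 0.0, 10]]]
```

View pics/c22.png

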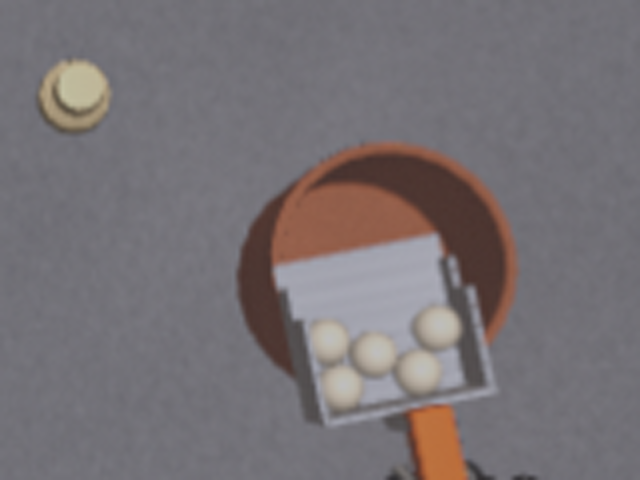

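Call:
apply_moves([
  [[-0.005, 0.019, 0, 10], [-0.006, 0.02, 0, 10], [-0.005, 0.019, 0, 10], [-0.006, 0.02, 0, 10], [-0.005, 0.019, 0, 10]],
])

```text
time_s: 36.12
eef_pos: [0.367, -0.2516, 0.2195]
tool_rot: [2.801, 0.31, 2.42]
force: [0.3, -0.6, -4.3]
width: 0.0231
grasp_force: 89.7
```

Call:
apply_moves([
  [[-0.006, 0.02, 0, 10], [-0.005, 0.019, 0, 10], [-0.006, 0.02, 0, 10], [-0.005, 0.019, 0, 10], [-0.006, 0.02, 0, 10]],
])

```text
time_s: 36.75
eef_pos: [0.4523, -0.2258, 0.2629]
tool_rot: [2.687, -0.049, 1.613]
force: [1.4, 0.1, -4.5]
width: 0.0229
grasp_force: 89.4
```

Call:
apply_moves([
  [[-0.005, 0.019, 0, 10], [-0.006, 0.02, 0, 10], [0, 0, 0, 0], [0, 0, 0, 0], [0, 0, 0, 0]],
])

```text
time_s: 37.38
eef_pos: [0.4859, -0.24, 0.2776]
tool_rot: [2.726, -0.194, 1.3]
force: [0.3, 0.6, -1.4]
width: 0.023
grasp_force: 89.9
```

Run:
```python
from st import *
p,R,s=pose(); print(p,R[:,2],s['joint_positions'],s['force'],s['grasp_force'])
for n in('top','scene'):
    d=grab(n,n+'23'); P=cloud(d); f=d['frame'].astype(int); b,g,r=f[...,0],f[...,1],f[...,2]
    m=((r-b)>8)&((r-b)<60)&(r>130)&(abs(P[...,0]-.474)<.14)&(abs(P[...,1]+.346)<.14)
    nn,l,st,c=cv2.connectedComponentsWithStats(m.astype(np.uint8))
    for i in range(1,nn):
        if st[i,4]>8: print(n,st[i].tolist(),np.nanmedian(P[l==i],0).round(3))
```

```text
[ 0.4858937  -0.2400408   0.27756806] [ 0.43576006  0.06169721 -0.89794578] [-0.61876776  0.02490286 -0.30121538  0.9031501   0.30785257  1.31761241] [ 0.31328178  0.57503723 -1.40333804] 89.87657189369202
top [427, 187, 21, 22, 30] [ 0.531 -0.415  0.111]
top [399, 206, 24, 19, 44] [ 0.435 -0.23   0.46 ]
scene [120, 96, 41, 23, 219] [ 0.438 -0.263  0.459]
scene [132, 112, 32, 20, 224] [ 0.442 -0.261  0.431]
scene [182, 195, 18, 16, 44] [ 0.502 -0.252  0.277]
scene [168, 263, 24, 21, 41] [ 0.546 -0.322  0.192]
scene [148, 288, 18, 24, 115] [ 0.438 -0.34   0.027]
scene [199, 307, 4, 16, 16] [ 0.527 -0.294  0.002]
scene [143, 309, 5, 5, 11] [ 0.448 -0.38   0.031]
scene [132, 323, 7, 11, 11] [ 0.458 -0.419  0.023]
scene [186, 330, 9, 8, 9] [ 0.544 -0.345  0.002]
scene [146, 340, 11, 4, 11] [ 0.504 -0.415  0.015]
scene [158, 344, 12, 1, 12] [ 0.526 -0.4    0.012]
```

Run:
```python
from st import *
d=dict(np.load('scene23.npz')); 
t=dict(np.load('top23.npz'))['frame'][160:260,350:470]
a=cv2.resize(d['frame'][180:350,80:260],(400,378),interpolation=cv2.INTER_CUBIC); b=cv2.resize(t,(400,333),interpolation=cv2.INTER_CUBIC); c=np.zeros((378,800,3),np.uint8); c[:,:400]=a; c[:333,400:]=b; cv2.imwrite('pics/c23.png',c)
p,R,s=pose()
r,p2,R2=rows(p,R,[.486,-.23,.36],np.degrees(np.arctan2(R[1,0],R[0,0])),2)
# turn back by -119 deg about tool z, moving above the mat
n=12; out=r; q=p2; Rc=R2; tg=np.array([.47,.02,.20])
for k in range(1,n+1):
    f=k/n; w=p2+(tg-p2)*f; t_=np.round(Rc.T@(w-q),3); q=q+Rc@t_; Rc=Rc@Rot.from_euler('z',-10.0,degrees=True).as_matrix(); out.append([*map(float,t_),-10.0])
for i in range(0,len(out),5): print([out[i:i+5]])
print(q,np.degrees(np.arctan2(Rc[1,0],Rc[0,0])))
```

```text
[[[0.013, 0.015, -0.037, -0.0], [0.013, 0.014, -0.036, -0.0], [0.017, -0.013, 0.013, -10.0], [0.019, -0.01, 0.012, -10.0], [0.02, -0.007, 0.013, -10.0]]]
[[[0.021, -0.003, 0.013, -10.0], [0.021, 0.001, 0.012, -10.0], [0.021, 0.004, 0.013, -10.0], [0.019, 0.008, 0.012, -10.0], [0.018, 0.011, 0.013, -10.0]]]
[[[0.016, 0.015, 0.013, -10.0], [0.013, 0.017, 0.012, -10.0], [0.01, 0.018, 0.013, -10.0], [0.007, 0.021, 0.013, -10.0]]]
[0.46995652 0.02045518 0.19965829] -167.46900001108753
```

Call:
apply_moves([
  [[0.013, 0.015, -0.037, 0], [0.013, 0.014, -0.036, 0], [0.017, -0.013, 0.013, -10], [0.019, -0.01, 0.012, -10], [0.02, -0.007, 0.013, -10]],
])

```text
time_s: 38.1
eef_pos: [0.4821, -0.1665, 0.3193]
tool_rot: [2.687, 0.034, 1.779]
force: [0.0, -0.6, -2.3]
width: 0.0228
grasp_force: 89.9
```

Call:
apply_moves([
  [[0.021, -0.003, 0.013, -10], [0.021, 0.001, 0.012, -10], [0.021, 0.004, 0.013, -10], [0.019, 0.008, 0.012, -10], [0.018, 0.011, 0.013, -10]],
])

```text
time_s: 38.72
eef_pos: [0.4755, -0.0634, 0.253]
tool_rot: [2.863, 0.366, 2.608]
force: [0.3, -0.6, -2.7]
width: 0.0227
grasp_force: 89.9
```

Call:
apply_moves([
  [[0.016, 0.015, 0.013, -10], [0.013, 0.017, 0.012, -10], [0.01, 0.018, 0.013, -10], [0.007, 0.021, 0.013, -9], [0, 0, 0, 0]],
])

```text
time_s: 39.35
eef_pos: [0.4693, 0.0213, 0.1985]
tool_rot: [-3.116, 0.453, -2.94]
force: [-0.4, 0.2, -1.8]
width: 0.0227
grasp_force: 89.9
```

Run:
```python
from st import *
p,R,s=pose(); print(s['time_s'],p,R,s['joint_positions'],s['force'])
d=grab('top','top24'); P=cloud(d); f=d['frame']; h=cv2.cvtColor(f,cv2.COLOR_BGR2HSV)
m=(h[...,1]<50)&(h[...,2]>120)&(P[...,2]>.08)&(P[...,2]<.2)&(abs(P[...,1])<.12)&(P[...,0]>.45)&(P[...,0]<.75)
b=P[m]; print('bowl',len(b),np.percentile(b,[1,99],axis=0).round(3),cv2.minAreaRect((b[:,:2]*1000).astype(np.float32)))
fl=b[b[:,2]<np.percentile(b[:,2],70)]; a=np.linalg.lstsq(np.c_[fl[:,:2]-fl[:,:2].mean(0),np.ones(len(fl))],fl[:,2],rcond=None)[0]; print('floor slopes deg',np.degrees(np.arctan(a[:2])),a[2],fl[:,:2].mean(0))
q=P[(abs(P[...,0]-.474)<.06)&(abs(P[...,1]+.3465)<.06)]; print('in jar',np.nanpercentile(q[:,2],[5,50,95]))
k=(P[...,2]>.1)&(P[...,2]<.125)&(abs(P[...,0]-.474)<.1)&(abs(P[...,1]+.346)<.1); print('jar',cv2.minEnclosingCircle((P[k][:,:2]*1000).astype(np.float32)))
g=f.astype(int); w=((g[...,2]-g[...,0])>10)&(g[...,2]>120)&(P[...,0]>.3)&(P[...,0]<.65); 
nn,l,st,c=cv2.connectedComponentsWithStats(w.astype(np.uint8))
print([(st[i].tolist(),np.nanmedian(P[l==i],0).round(3).tolist()) for i in range(1,nn) if st[i,4]>25])
a=cv2.resize(f[165:265,365:465],(380,380),interpolation=cv2.INTER_CUBIC); b=cv2.resize(f[130:250,110:300],(420,265),interpolation=cv2.INTER_CUBIC); c=np.zeros((380,800,3),np.uint8); c[:,:380]=a; c[:265,380:]=b; cv2.imwrite('pics/c24.png',c)
```

```text
39.35 [0.46933742 0.0212848  0.19853691] [[-0.88098579 -0.18912195  0.43370143]
 [-0.1799521   0.98168538  0.06253842]
 [-0.43758574 -0.02295002 -0.89888376]] [ 0.01004495 -0.11613939 -0.66150631  0.57534157  0.0582117  -0.1722343 ] [-0.36697018  0.24412013 -1.82660983]
bowl 1533 [[ 0.514 -0.014  0.141]
 [ 0.616  0.092  0.192]] ((564.9475708007812, 39.0982666015625), (99.36567687988281, 99.93091583251953), 11.060790061950684)
floor slopes deg [5.51325677 1.07455827] 0.14847897678797564 [0.56298224 0.03906346]
in jar [0.00333354 0.01057446 0.10958495]
jar ((473.5060119628906, -347.4071044921875), 77.35020446777344)
[([330, 165, 18, 17, 231], [0.598, -0.163, 0.029]), ([214, 175, 7, 30, 177], [0.553, 0.162, 0.018]), ([388, 185, 62, 61, 2038], [0.479, -0.358, 0.01]), ([260, 189, 14, 22, 220], [0.493, 0.025, 0.222]), ([1, 205, 34, 62, 1368], [0.421, 0.636, 0.092]), ([34, 205, 33, 62, 1315], [0.421, 0.557, 0.092]), ([0, 211, 3, 13, 34], [0.473, 0.707, 0.047]), ([257, 219, 29, 11, 43], [0.424, 0.017, 0.38])]
```

View pics/c24.png

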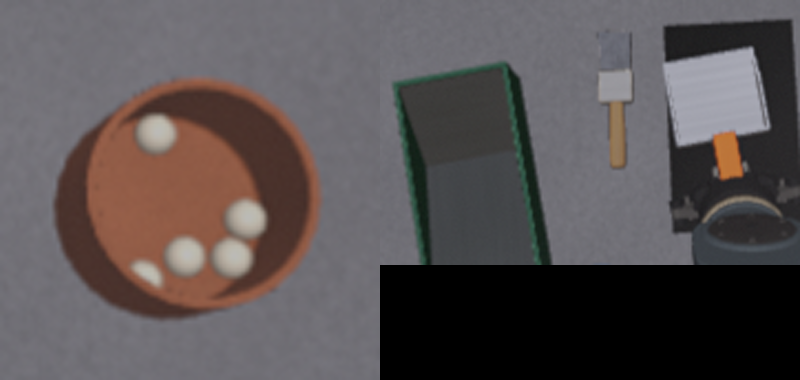

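Call:
apply_moves([
  [[0.009, -0.002, 0.035, 0], [0.01, -0.002, 0.035, 0], [0.008, -0.002, 0.03, 0], [0.005, -0.001, 0.019, 0], [0.003, -0.001, 0.01, 0]],
])

```text
time_s: 40.02
eef_pos: [0.4979, 0.0134, 0.0682]
tool_rot: [-3.117, 0.455, -2.946]
force: [-0.4, -0.1, -1.8]
width: 0.0233
grasp_force: 89.9
```

Call:
apply_moves([
  [[0, 0, 0, 0], [0, 0, 0, 0]],
])

```text
time_s: 40.28
eef_pos: [0.4982, 0.0139, 0.0697]
tool_rot: [-3.116, 0.457, -2.944]
force: [-0.7, 0.3, -2.6]
width: 0.0231
grasp_force: 89.8
```

```bash
cat > bw.py <<'E'
from st import *
p,R,s=pose(); print(s['time_s'],p,s['force'],s['grasp_force'],s['width'])
d=grab('top','top25'); P=cloud(d); f=d['frame']; h=cv2.cvtColor(f,cv2.COLOR_BGR2HSV)
m=(h[...,1]<50)&(h[...,2]>120)&(P[...,2]<.2)&(abs(P[...,1]-.03)<.09)&(P[...,0]>.5)&(P[...,0]<.68)
b=P[m]; print('bowl',len(b),np.percentile(b,[1,99],axis=0).round(3),cv2.minAreaRect((b[:,:2]*1000).astype(np.float32)))
fl=b[b[:,2]<np.percentile(b[:,2],70)]; a=np.linalg.lstsq(np.c_[fl[:,:2]-fl[:,:2].mean(0),np.ones(len(fl))],fl[:,2],rcond=None)[0]; print('floor slopes deg',np.degrees(np.arctan(a[:2])),a[2],fl[:,:2].mean(0))
E
python3 bw.py
```

```text
40.275 [0.49818038 0.01391131 0.06969172] [-0.7150614   0.32106621 -2.56141164] 89.84440326690674 0.023092854227448105
bowl 1515 [[ 0.508 -0.023 -0.005]
 [ 0.655  0.119  0.064]] ((585.7446899414062, 30.65652847290039), (179.5307159423828, 173.52720642089844), 88.55262756347656)
floor slopes deg [ 2.44719675 -7.44835315] 0.014943225834366067 [0.58495    0.04690406]
```

Call:
apply_moves([
  [[0.002, 0, 0.005, 0], [0.001, 0, 0.001, 0], [0, 0, 0, 0]],
])

```text
time_s: 40.7
eef_pos: [0.4977, 0.0139, 0.0623]
tool_rot: [-3.116, 0.456, -2.943]
force: [-3.2, -0.5, 2.0]
width: 0.0228
grasp_force: 90.7
```

Call:
apply_moves([
  [[0, 0, 0, 0], [0, 0, 0, 0], [0, 0, 0, 0], [0, 0, 0, 0]],
], fingers=0.6)

```text
time_s: 41.2
eef_pos: [0.4976, 0.014, 0.0621]
tool_rot: [-3.116, 0.455, -2.943]
force: [-0.1, -0.6, 0.8]
width: 0.0516
grasp_force: 0.0
```

Call:
apply_moves([
  [[0, 0, -0.02, 0], [0, 0, -0.04, 0], [0, 0, -0.05, 0], [0, 0, -0.05, 0], [0, 0, -0.03, 0]],
])

```text
time_s: 41.82
eef_pos: [0.4143, 0.0022, 0.2351]
tool_rot: [-3.115, 0.458, -2.943]
force: [1.4, 0.1, -0.3]
width: 0.051
grasp_force: 0.0
```

Call:
apply_moves([
  [[0, 0, 0, 0], [0, 0, 0, 0], [0, 0, 0, 0]],
], fingers=1)

```text
time_s: 42.2
eef_pos: [0.4144, 0.0024, 0.2311]
tool_rot: [-3.117, 0.453, -2.943]
force: [-0.6, 0.1, 0.6]
width: 0.0853
grasp_force: 0.0
```

Run:
```python
from st import *
p,R,s=pose(); print(s['time_s'],p,s['force'])
handle('scene'); d,P,q=handle('top','top26'); h=cv2.cvtColor(d['frame'],cv2.COLOR_BGR2HSV)
m=(h[...,1]<50)&(h[...,2]>130)&(P[...,2]<.016)&(abs(P[...,1]-.035)<.036)&(P[...,0]>.56)&(P[...,0]<.63); b=P[m]
a=np.linalg.lstsq(np.c_[b[:,:2]-b[:,:2].mean(0),np.ones(len(b))],b[:,2],rcond=None)[0]; print('floor',len(b),np.degrees(a[:2]),a[2])
P0=cloud(dict(np.load('top0.npz')))
for n,(u,v) in dict(ins1=(215,97),ins2=(347,102),bush=(339,174),brush=(217,180)).items():
    print(n,(np.nanmean(P[v-4:v+5,u-4:u+5].reshape(-1,3),0)-np.nanmean(P0[v-4:v+5,u-4:u+5].reshape(-1,3),0)).round(4))
```

```text
42.2 [0.41439854 0.00236067 0.23113479] [-0.60454126  0.11703144  0.55211499]
scene 405 254 rect [508.5  16.8] [94.8 23.9] 10.1 z 0.0914 range [0.0877 0.0944]
top 348 273 rect [506.   14.7] [94.1 23.7] 10.7 z 0.0898 range [0.0871 0.0932]
floor 628 [-0.20800396  0.17145337] 0.008142747277179351
ins1 [ 0.0001  0.     -0.0003]
ins2 [ 0.0001 -0.     -0.0002]
bush [ 0.0001 -0.0001 -0.0005]
brush [0.0001 0.0001 0.0001]
```

The scoop stands level on the mat, handle top at 0.090 m, and the bystanders I measured have not moved. The gripper is clear, so I'm handing in.

```bash
python3 -c "
from station import workorder
print(workorder.close_job())"
```

```text
the job is handed in; nothing more can be done
None
```

All five balls are in the jar, which is upright and has not moved; the empty scoop stands level on its mat, released, and the job was handed in at about 42 s.

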